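# Fetch the bar magnet from among the mineral specimens

## Task

The bar magnet on the turntable is hemmed in by three specimens: first stand all three of them upright on the grey felt side board, then lay the magnet flat in the middle of the black outline on the yellow board, lengthwise in line with it. Only then put the specimens back upright, each in the middle of its own seat: silver ore on blue, red vanadinite on red, white aragonite on white. Never tip a specimen over, and leave the purple fluorite alone.

Things in the scene. Friction and masses are not known exactly. Their poses are not given: they have to be found in the camera images.
- magnet_center (a point): Small steel bar magnet, 56 long x 16 wide x 14 mm high, one end red, lying flat in the middle of the turntable between the three specimens. This point is its centre, 7 mm above its underside; x runs along its length, y across its width, z up. It does not pull on anything here.
- ore_center (a point): Lumpy silver ore, dark grey with silvery lumps, about 340 g; 70 mm tall, round, no more than 43 mm across anywhere; can be gripped across the middle from any side (38 mm wide there, from 12 to 42 mm above its foot). This point lies on its axis, half-way up, 35 mm above its flat foot; its z axis points up.
- vanadinite_center (a point): Vanadinite cluster, red crystals on brown rock, about 200 g; 70 mm tall, round, no more than 43 mm across anywhere; can be gripped across the middle from any side (38 mm wide there, from 12 to 42 mm above its foot). This point lies on its axis, half-way up, 35 mm above its flat foot; its z axis points up.
- aragonite_center (a point): Aragonite sprig, white with little white branches on top, about 150 g; 70 mm tall, round, no more than 43 mm across anywhere; can be gripped across the middle from any side (38 mm wide there, from 12 to 42 mm above its foot). This point lies on its axis, half-way up, 35 mm above its flat foot; its z axis points up.
- seat_blue: Blue seat, the place of the silver ore: fixed painted disc, 62 mm across and 3 mm thick, on the cedar turntable (236 mm across, its top 30 mm above the table, locked so that it does not turn). Origin at the centre of its underside, so the seat's upper face is 3 mm higher. The three seats' centres lie 60 mm from the turntable's middle, evenly spread, in any order. 
- seat_red: Red seat, the place of the vanadinite: fixed painted disc, 62 mm across and 3 mm thick, on the cedar turntable (236 mm across, its top 30 mm above the table, locked so that it does not turn). Origin at the centre of its underside, so the seat's upper face is 3 mm higher. The three seats' centres lie 60 mm from the turntable's middle, evenly spread, in any order. 
- seat_white: White seat, the place of the aragonite: fixed painted disc, 62 mm across and 3 mm thick, on the cedar turntable (236 mm across, its top 30 mm above the table, locked so that it does not turn). Origin at the centre of its underside, so the seat's upper face is 3 mm higher. The three seats' centres lie 60 mm from the turntable's middle, evenly spread, in any order. 
- side_board: Side board: fixed low wooden board with grey felt top, 270 (its x) x 130 (its y) x 6 mm, left or right of the turntable. Origin at the centre of its underside; the upper face is 6 mm higher.
- magnet_board: Magnet board: fixed small yellow board, 120 (its x) x 70 (its y) x 8 mm, with a black outline (74 x 34 mm, long along x) painted at its centre, on the other side of the turntable from the side board. Origin at the centre of its underside; the upper face is 8 mm higher.
- fluorite: Small purple fluorite, 34 mm square and 33 mm tall, loose on the table just beyond the far end of the magnet board: a bystander. Origin at the centre of its underside.
There are look-alikes about, which are no part of the job. What is shaped like the part that bears ore_center but green or pink is not meant.

How it is judged (in metres and radians):
On the way, in this order (a step that is already met when the one before it is completed fails the run):
1. all three specimens stand released on the side board, the magnet still on the turntable (x of ore_center in the frame of side_board between -0.13 and 0.13 m and y of ore_center in the frame of side_board between -0.06 and 0.06 m and z of ore_center in the frame of side_board between 0.033 and 0.049 m and angle between each of ore_center, vanadinite_center, aragonite_center's own z axis and vertical below 0.15 rad and x of vanadinite_center in the frame of side_board between -0.13 and 0.13 m and y of vanadinite_center in the frame of side_board between -0.06 and 0.06 m and z of vanadinite_center in the frame of side_board between 0.033 and 0.049 m and x of aragonite_center in the frame of side_board between -0.13 and 0.13 m and y of aragonite_center in the frame of side_board between -0.06 and 0.06 m and z of aragonite_center in the frame of side_board between 0.033 and 0.049 m and distance of magnet_center from where it was at the start of the episode below 0.03 m and linear speed of each of ore, vanadinite, aragonite below 0.02 m/s and contact force between the fingers and ore below 0.05 N and contact force between the fingers and vanadinite below 0.05 N and contact force between the fingers and aragonite below 0.05 N), for 0.2 s.
2. the magnet lies released in the outline on the magnet board while all three specimens are still on the side board (x of ore_center in the frame of side_board between -0.13 and 0.13 m and y of ore_center in the frame of side_board between -0.06 and 0.06 m and z of ore_center in the frame of side_board between 0.033 and 0.049 m and angle between each of ore_center, vanadinite_center, aragonite_center, magnet_center's own z axis and vertical below 0.15 rad and x of vanadinite_center in the frame of side_board between -0.13 and 0.13 m and y of vanadinite_center in the frame of side_board between -0.06 and 0.06 m and z of vanadinite_center in the frame of side_board between 0.033 and 0.049 m and x of aragonite_center in the frame of side_board between -0.13 and 0.13 m and y of aragonite_center in the frame of side_board between -0.06 and 0.06 m and z of aragonite_center in the frame of side_board between 0.033 and 0.049 m and horizontal distance between magnet_center and magnet_board below 0.012 m and angle between the x axis of magnet_center and the x axis of magnet_board, either way round below 0.2 rad and z of magnet_center in the frame of magnet_board between 0.011 and 0.02 m and linear speed of magnet below 0.02 m/s and contact force between the fingers and magnet below 0.05 N), for 0.2 s.
At the end, for the whole second after the job is handed in: Each specimen stands upright (within 0.15 rad) and at rest on its own seat, its axis within 12 mm of the seat's centre; the magnet lies flat and at rest on the magnet board, within 12 mm of its centre and 0.2 rad of its length; all are released (horizontal distance between ore_center and seat_blue below 0.012 m and angle between each of ore_center, vanadinite_center, aragonite_center, magnet_center's own z axis and vertical below 0.15 rad and z of ore_center in the frame of seat_blue between 0.032 and 0.044 m and linear speed of each of ore, vanadinite, aragonite, magnet below 0.02 m/s and horizontal distance between vanadinite_center and seat_red below 0.012 m and z of vanadinite_center in the frame of seat_red between 0.032 and 0.044 m and horizontal distance between aragonite_center and seat_white below 0.012 m and z of aragonite_center in the frame of seat_white between 0.032 and 0.044 m and horizontal distance between magnet_center and magnet_board below 0.012 m and angle between the x axis of magnet_center and the x axis of magnet_board, either way round below 0.2 rad and z of magnet_center in the frame of magnet_board between 0.011 and 0.02 m and contact force between the fingers and anything else below 0.05 N); the robot touches nothing.
It fails at once if a specimen is tipped over (more than 0.6 rad) (angle between any of ore_center, vanadinite_center, aragonite_center's own z axis and vertical above 0.6 rad).
It fails at once if the fluorite is moved by more than 20 mm (distance of fluorite from where it was at the start of the episode above 0.02 m).
It also fails if it takes over 144 s, if anything falls off the work surface, if the arm or the gripper's body presses on something with over 40 N, if the wrist force passes 120 N, or if a joint passes its speed limit or range.

## Robot

A 6-joint arm with a two-finger parallel gripper is mounted at the origin on the work surface. World frame = base frame: x ahead of the robot, y to its left, z up, the work surface at z = 0. Lengths are in mm, angles in rad, forces in N, time in s.
With the tool pointing down it reaches from about 275 to 825 mm from the base axis. Payload 4.9 kg.
Tool frame: the origin (TCP) lies midway between the tips of the shut fingers; the grasp point (between the pads) lies 19 mm behind it; z points along the fingers, y is the line along which they close (so a half turn about z gives the same grasp; the last joint's range is limited). The gripper opens to 85 mm and grips with 20 to 120 N. Pads are 22 mm wide; open, the fingers measure 114 mm over their backs; the gripper's body (76 mm by 85 mm) begins 54 mm behind the grasp point. The pads swing forward as they close: fully open they stand 13 mm farther back than shut.
Start: joints at [-1.429, 0.326, -0.193, 1.052, 0, 1.437], TCP at [149.786, -529.228, 202.581] pointing down, gripper open.
Joint ranges: [-2.65, 2.65], [-0.97, 1.79], [-1.3, 1.35], [-1.93, 2.1], [-1.47, 1.37], [-3.14, 3.14]. Speed limits (rad/s): [2.57, 2.57, 3.14, 3.14, 3.14, 3.14].

## Interface

Orientations are given as a 3x3 rotation matrix whose columns are the frame's x, y, z axes.
In Python, from station import telemetry, vision, ctrl, trace, spot_point gives the robot as it stands. The module is installed in compiled form; this text tells all that it offers.
- The arm moves only by the shell command python3 -m crank 'ROWS' [FORCE]. ROWS is JSON, a list of rows, each an object with "fingers": the finger opening in mm, from 0 to 85.4; "slide": the shift along the tool's x, y, z as a fraction of full scale, a list of three; "roll": the turn about the tool's z as a fraction of full scale. A call has 1 to 10 rows; each row shifts and turns the commanded pose from where the row before left it, along the tool's axes as they then stand; what a row does not reach is not made up. Full scale, the value 1, is 0.02 m for a shift and 6 degrees for a turn. A row lasts 1/12 s, in which the tool goes at most 41.7 mm and 7.16 degrees, less where a joint would pass 70% of its speed; a pose out of reach is approached as far as the arm can. A call with a number of a shift or a turn outside -1 to 1 is refused whole. A call with a gripper value outside its range is refused whole. The fingers move at their own pace and stop on an object; FORCE is the grip in N (left out, the last holds). Time passes only in rows, so rows that do not move let the fingers close. It gives the time, the measured TCP pose, the force, the opening and the grip force at its end, in the units of the state.
- telemetry.get_state(): the state, without advancing time (a new reading comes with each control period).
- vision.get_image(name): name is "scene" or "side" or "wrist"; returns a dict with "color" (400x640x3 uint8, red, green, blue), "z_map" (400x640 float32, mm along the optical axis (not along the pixel's ray), 0 where there is no reading), "fx", "fy", "cx", "cy" (pixels), "R" (3x3) and "t" (3): a world point X has camera coordinates R X + t. Camera axes: x right, y down, z forward; pixel columns grow to the right and rows downward; lengths in mm; the calibration is good to about 2 mm. A picture is of the moment at which its call begins.
- ctrl.job_done(): hands the job in; it is judged then, once.
Trained networks look in the newest picture that a camera, given by its name, has taken for a name from the list of things; names that differ only in an ending like _2 or _b are one class to them, and where a whole thing is asked for, a point or a joint stands for the part that bears it (a point fixed in the world has none). Each returns a list of dicts, best first, with "p" (0 to 1); they miss things now and then, are a little off and sometimes report something else, mostly with a low value. They report only what shows in the picture. A call takes as long as a camera call. They do not tell look-alikes from the thing itself.
- trace(camera, query): "mask" (400x640 bool, what is visible of it) and "at" ([column, row] in pixels, amid what is visible of it).
- spot_point(camera, query): "at" ([column, row] in pixels: a listed point, or the origin of a listed thing).
The state is a dict: "time_s": time; "joints": joint angles; "qvel": joint speeds; "joint_efforts": joint torques, N m; "eef_pos": TCP position; "orientation": TCP orientation; "ft_force": force on the tool from outside, world axes, zero at the start; "torque": the same for the moment, N m; "grip_width": finger opening in mm; "finger_force": force on a finger pad.
Only numpy, scipy, OpenCV 4.12 (cv2) and the standard library are available. Lean on these libraries where they do the work, as an engineer would, in place of code of your own. Each camera call takes 0.05 s, during which the arm holds its last target. There are 200 camera calls.

## Working session

There is one attempt and no reset: what is moved stays moved. The work goes in short steps, Python scripts to look and compute and a shell command to move; the robot and the scene stay as the last step left them, time stands still between calls to the robot, and variables do not carry over. Pictures are saved under pics/ and viewed, at most 14 in all, crops included, and the job is handed in when it is done.

```bash
mkdir -p pics
cat > h.py <<'E'
import numpy as np, cv2
from station import telemetry, vision, ctrl, trace, spot_point
def snap(cam,name=None):
    im=vision.get_image(cam)
    if name: cv2.imwrite(f'pics/{name}.png',im['color'][:,:,::-1])
    return im
def cloud(im):
    z=im['z_map']; v,u=np.mgrid[:400,:640]
    c=np.stack([(u-im['cx'])/im['fx']*z,(v-im['cy'])/im['fy']*z,z],-1)
    w=(c-im['t'])@im['R']   # R^T (c-t)
    w[z<=0]=np.nan
    return w
def ray(im,px,zw):
    d=im['R'].T@np.array([(px[0]-im['cx'])/im['fx'],(px[1]-im['cy'])/im['fy'],1])
    o=-im['R'].T@im['t']; return o+d*(zw-o[2])/d[2]
E
python3 - <<'E'
from h import *
a=snap('scene','s1'); b=snap('side','d1')
s=telemetry.get_state(); print(s['time_s'],s['eef_pos'],np.round(s['orientation'],3),s['ft_force'])
for n,im in(('scene',a),('side',b)):
    w=cloud(im); print(n,'cam',np.round(-im['R'].T@im['t']))
    for q in ['magnet_center','ore_center','vanadinite_center','aragonite_center','seat_blue','seat_red','seat_white','side_board','magnet_board','fluorite']:
        for r in trace(n,q)[:3]:
            m=r['mask']; p=w[m]; print(q,round(r['p'],2),np.round(r['at']),m.sum(),np.round(np.nanmedian(p,0)),'zmax',np.round(np.nanpercentile(p[:,2],95)), 'col',a['color'][m].mean(0).round() if n=='scene' else b['color'][m].mean(0).round())
E
```

```text
0.1 [ 149.71429264 -528.65615798  201.8895196 ] [[ 0.962  0.272 -0.   ]
 [ 0.272 -0.962  0.001]
 [ 0.    -0.002 -1.   ]] [-0.63400212  0.31579855 -0.38039533]
scene cam [1254.  210.  641.]
magnet_center 0.58 [324. 224.] 596 [648.  11.  75.] zmax 98.0 col [191. 187. 177.]
magnet_center 0.29 [213. 210.] 324 [ 605. -264.   22.] zmax 35.0 col [122.  63. 163.]
ore_center 0.93 [246. 204.] 500 [ 590. -181.   43.] zmax 69.0 col [209. 128. 156.]
ore_center 0.85 [307. 194.] 523 [569. -51.  78.] zmax 102.0 col [112. 113. 117.]
ore_center 0.78 [266. 178.] 428 [ 483. -181.   42.] zmax 68.0 col [ 45. 134.  63.]
vanadinite_center 0.79 [360. 198.] 504 [550.  51.  74.] zmax 104.0 col [126.  44.  31.]
aragonite_center 0.69 [324. 223.] 637 [648.  11.  75.] zmax 99.0 col [191. 187. 177.]
seat_blue 0.55 [307. 210.] 191 [572. -51.  34.] zmax 36.0 col [ 45.  80. 140.]
seat_red 0.63 [357. 216.] 190 [555.  50.  35.] zmax 36.0 col [188.  41.  37.]
seat_white 0.71 [331. 241.] 241 [652.  25.  34.] zmax 36.0 col [245. 242. 239.]
side_board 0.66 [464. 232.] 5575 [525. 275.   8.] zmax 10.0 col [212. 206. 198.]
sid
[... 797 characters left out ...]
 [533.  60.  76.] zmax 102.0 col [131.  41.  31.]
aragonite_center 0.78 [285. 193.] 607 [630.  19.  77.] zmax 97.0 col [188. 180. 167.]
seat_blue 0.82 [332. 188.] 258 [547. -43.  33.] zmax 35.0 col [ 40.  70. 122.]
seat_red 0.87 [322. 229.] 324 [540.  61.  33.] zmax 35.0 col [172.  41.  36.]
seat_white 0.82 [279. 204.] 332 [634.  26.  32.] zmax 35.0 col [227. 219. 211.]
seat_white 0.44 [330. 186.] 311 [550. -43.  33.] zmax 35.0 col [ 45.  70. 118.]
side_board 0.94 [323. 357.] 13256 [504. 276.   6.] zmax 8.0 col [171. 161. 154.]
magnet_board 0.85 [379. 125.] 1061 [ 482. -273.    8.] zmax 10.0 col [206. 169.  66.]
fluorite 0.75 [326. 115.] 218 [ 596. -261.   21.] zmax 34.0 col [104.  51. 135.]
```

View pics/s1.png

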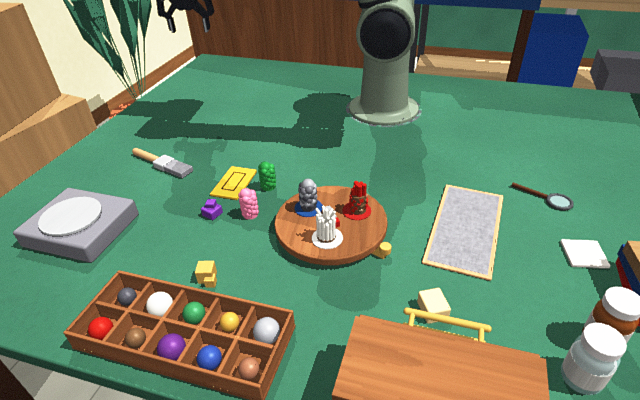

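View pics/d1.png

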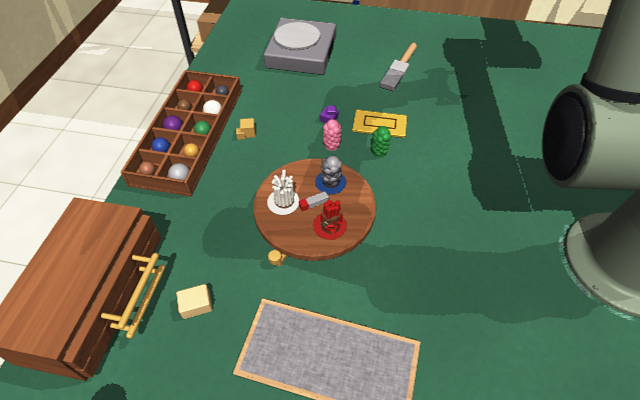

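```bash
cat > m.py <<'E'
from h import *
# fit geometry from both fixed cameras
def circ(p,r):
    from scipy.optimize import least_squares
    # visible-side arc of vertical cylinder / disc boundary with known r
    f=lambda c: np.hypot(p[:,0]-c[0],p[:,1]-c[1])-r
    return least_squares(f,p[:,:2].mean(0),loss='soft_l1').x
for n in('scene','side'):
    im=snap(n); w=cloud(im); cam=-im['R'].T@im['t']
    for q in ['ore_center','vanadinite_center','aragonite_center']:
        for r in trace(n,q)[:3]:
            p=w[r['mask']]; p=p[np.isfinite(p[:,0])]
            lo=30 if np.nanmax(p[:,2])>85 else 0
            lo=p[:,2].min() if 0 else lo
            b=33 if lo else 0
            s=p[(p[:,2]>b+14)&(p[:,2]<b+40)]
            d=s[:,:2]-cam[:2]; k=np.hypot(d[:,0],d[:,1]); 
            c=s[:,:2].mean(0); 
            for _ in range(5):
                u=(c-cam[:2])/np.linalg.norm(c-cam[:2]); g=s[np.abs((s[:,:2]-c)@[-u[1],u[0]])<15]
                c=np.median(g[:,:2],0)
                c=c+u*19*0.85
                break
            e=np.array([s@np.r_[-u[1],u[0],0]]); lat=(np.percentile(e,2)+np.percentile(e,98))/2
            near=np.percentile(s[:,:2]@u,10)+20
            print(n,q,round(r['p'],2),np.round(np.array([-u[1],u[0]])*lat+u*near),len(s))
    sp={q:[(round(x['p'],2),np.round(ray(im,x['at'],z)[:2])) for x in spot_point(n,q)[:3]] for q,z in [('ore_center',68),('vanadinite_center',68),('aragonite_center',68),('seat_blue',30),('seat_red',30),('seat_white',30),('side_board',0),('magnet_board',0),('magnet_center',37),('fluorite',0)]}
    for k,v in sp.items(): print(n,k,v)
    for q in ['side_board','magnet_board','magnet_center']:
        r=trace(n,q)[0]; p=w[r['mask']]; p=p[np.isfinite(p[:,0])]
        z=np.median(p[:,2]); p=p[np.abs(p[:,2]-z)<4]
        print(n,q,cv2.minAreaRect(p[:,:2].astype(np.float32)))
E
python3 m.py
```

```text
scene ore_center 0.95 [ 577. -188.] 164
scene ore_center 0.87 [556. -56.] 173
scene ore_center 0.61 [ 471. -188.] 147
scene vanadinite_center 0.73 [537.  49.] 177
scene aragonite_center 0.92 [635.   8.] 190
scene aragonite_center 0.38 [537.  49.] 178
scene ore_center [(0.87, array([ 520., -168.])), (0.85, array([ 614., -167.])), (0.6, array([558., -55.]))]
scene vanadinite_center [(0.79, array([540.,  54.]))]
scene aragonite_center [(0.84, array([629.,   8.]))]
scene seat_blue [(0.51, array([568., -57.]))]
scene seat_red [(0.7, array([536., 271.])), (0.46, array([545.,  53.])), (0.19, array([604.,  -4.]))]
scene seat_white [(0.81, array([634.,   9.]))]
scene side_board [(0.93, array([500., 266.]))]
scene magnet_board [(0.75, array([ 481., -273.]))]
scene magnet_center [(0.6, array([586.,   3.]))]
scene fluorite [(0.78, array([ 596., -270.]))]
scene side_board ((501.1688537597656, 274.1484375), (129.5969696044922, 273.1751403808594), 85.16107940673828)
scene magnet_board ((481.42816162109375, -273.9910888671875), (123.28629302978516, 72.19969940185547), 1.5462989807128906)
scene magne
[... 600 characters left out ...]
5.,   7.])), (0.45, array([623.,  39.]))]
side seat_blue [(0.84, array([557., -59.]))]
side seat_red [(0.82, array([540.,  45.]))]
side seat_white [(0.51, array([637.,  15.])), (0.17, array([551., -52.]))]
side side_board [(0.83, array([502., 273.]))]
side magnet_board [(0.77, array([ 473., -280.]))]
side magnet_center [(0.68, array([580.,   5.]))]
side fluorite [(0.69, array([ 597., -263.]))]
side side_board ((497.60894775390625, 275.00927734375), (130.00717163085938, 270.0704040527344), 85.24752044677734)Traceback (most recent call last):
  File "m.py", line 30, in <module>
    r=trace(n,q)[0]; p=w[r['mask']]; p=p[np.isfinite(p[:,0])]
      ~~~~~~~~~~^^^
IndexError: list index out of range
```

Scene view: turntable centre is at about (331,226). Silver ore is at (307,194), red vanadinite at (360,198), white aragonite at (325,225), with the magnet between them. The side board is at (465,232), the magnet board at (234,182) and the fluorite at (211,212).
Possible confusions: for the ore, silver (307,194), pink (249,204) or green (267,178), so I choose silver. For the aragonite, only the white sprig at (325,225). For the vanadinite, only the red one at (360,198). A close crop follows to check.

```bash
python3 - <<'E'
import cv2
a=cv2.imread('pics/s1.png')[165:270,200:400]
cv2.imwrite('pics/c1.png',cv2.resize(a,None,fx=4,fy=4,interpolation=cv2.INTER_CUBIC))
E
cat > go.py <<'E'
# usage: go.py x y z yawY : needed shift in tool axes (units of 20 mm), roll units(6deg)
import sys; from h import *
s=telemetry.get_state(); R=np.array(s['orientation']); p=np.array(s['eef_pos'])
t=[float(v) if v!='-' else p[i] for i,v in enumerate(sys.argv[1:4])]
print('t',round(s['time_s'],2),'pos',p.round(1),'yawY',np.degrees(np.arctan2(R[1,1],R[0,1])).round(1),'w',round(s['grip_width'],1),'ff',np.round(s['finger_force'],1),'units',(R.T@(np.array(t)-p)/20).round(2))
E
python3 go.py 635 8 202
```

```text
t 2.75 pos [ 149.8 -529.2  202.6] yawY -74.2 w 85.6 ff 0.0 units [ 3.066e+01 -1.924e+01  3.000e-02]
```

View pics/c1.png

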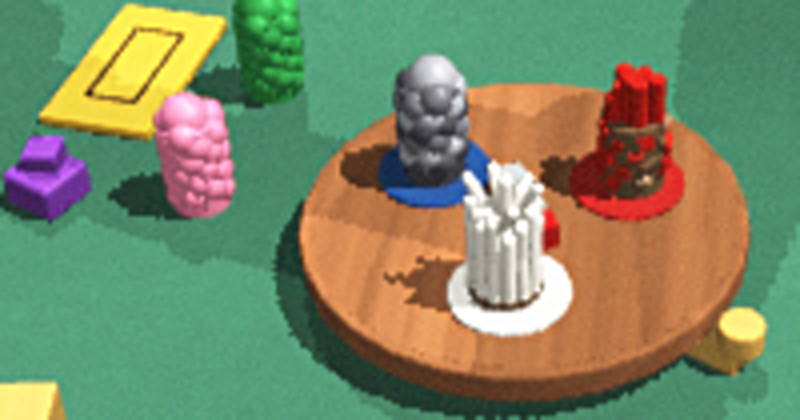

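The crop shows the silver ore on blue (430,120), the vanadinite on red (635,130) and the aragonite on white (510,250). Green and pink are off the turntable. The choice holds, so I move above the aragonite.

```bash
python3 -m crank '[{"fingers":62,"slide":[1,-0.63,0],"roll":0},{"fingers":62,"slide":[1,-0.63,0],"roll":0},{"fingers":62,"slide":[1,-0.63,0],"roll":0},{"fingers":62,"slide":[1,-0.63,0],"roll":0},{"fingers":62,"slide":[1,-0.63,0],"roll":0},{"fingers":62,"slide":[1,-0.63,0],"roll":0},{"fingers":62,"slide":[1,-0.63,0],"roll":0},{"fingers":62,"slide":[1,-0.63,0],"roll":0},{"fingers":62,"slide":[1,-0.63,0],"roll":0},{"fingers":62,"slide":[1,-0.63,0],"roll":0}]' 40
python3 -m crank '[{"fingers":62,"slide":[1,-0.63,0],"roll":0},{"fingers":62,"slide":[1,-0.63,0],"roll":0},{"fingers":62,"slide":[1,-0.63,0],"roll":0},{"fingers":62,"slide":[1,-0.63,0],"roll":0},{"fingers":62,"slide":[1,-0.63,0],"roll":0},{"fingers":62,"slide":[1,-0.63,0],"roll":0},{"fingers":62,"slide":[1,-0.63,0],"roll":0},{"fingers":62,"slide":[1,-0.63,0],"roll":0},{"fingers":62,"slide":[1,-0.63,0],"roll":0},{"fingers":62,"slide":[1,-0.63,0],"roll":0}]'
python3 -m crank '[{"fingers":62,"slide":[1,-0.63,0],"roll":0},{"fingers":62,"slide":[1,-0.63,0],"roll":0},{"fingers":62,"slide":[1,-0.63,0],"roll":0},{"fingers":62,"slide":[1,-0.63,0],"roll":0},{"fingers":62,"slide":[1,-0.63,0],"roll":0},{"fingers":62,"slide":[1,-0.63,0],"roll":0},{"fingers":62,"slide":[1,-0.63,0],"roll":0},{"fingers":62,"slide":[1,-0.63,0],"roll":0},{"fingers":62,"slide":[1,-0.63,0],"roll":0},{"fingers":62,"slide":[1,-0.63,0],"roll":0}]'
python3 -m crank '[{"fingers":62,"slide":[0,0,0],"roll":0},{"fingers":62,"slide":[0,0,0],"roll":0},{"fingers":62,"slide":[0,0,0],"roll":0}]'
python3 - <<'E'
from h import *
im=snap('wrist','w1'); w=cloud(im); print('cam',(-im['R'].T@im['t']).round(), im['R'].round(2).tolist())
for q in ['magnet_center','aragonite_center','ore_center','vanadinite_center','seat_white']:
    for r in trace('wrist',q)[:2]:
        p=w[r['mask']]; p=p[np.isfinite(p[:,0])]; print(q,round(r['p'],2),r['at'],p.mean(0).round(),np.percentile(p,2,0).round(),np.percentile(p,98,0).round())
        if q[0]=='m': 
            g=p[(p[:,2]>38)&(p[:,2]<48)]; print(cv2.minAreaRect(g[:,:2].astype(np.float32)))
E
python3 go.py 635 8 202
```

```text
time_s: 3.58
eef_pos: [308.6, -352.6, 202.7]
orientation: [[0.962, 0.272, 0.0], [0.272, -0.962, -0.0], [0.0, 0.0, -1.0]]
ft_force: [-0.4, -0.6, -0.8]
grip_width: 62.1
finger_force: 0.0
time_s: 4.42
eef_pos: [466.8, -176.9, 202.7]
orientation: [[0.962, 0.272, 0.0], [0.272, -0.962, -0.0], [0.0, 0.0, -1.0]]
ft_force: [1.2, 0.0, -0.2]
grip_width: 61.8
finger_force: 0.0
time_s: 5.25
eef_pos: [624.9, -1.1, 202.5]
orientation: [[0.962, 0.272, 0.0], [0.272, -0.962, -0.0], [0.0, 0.0, -1.0]]
ft_force: [0.8, 0.0, 0.2]
grip_width: 62.2
finger_force: 0.0
time_s: 5.5
eef_pos: [623.7, -2.3, 202.3]
orientation: [[0.962, 0.272, -0.001], [0.272, -0.962, -0.0], [-0.001, -0.0, -1.0]]
ft_force: [-0.3, -0.6, -0.2]
grip_width: 62.1
finger_force: 0.0
cam [693.  17. 374.] [[0.27, -0.96, -0.0], [-0.92, -0.26, 0.28], [-0.27, -0.08, -0.96]]
magnet_center 0.75 [307.3, 214.4] [580.   1.  44.] [557. -20.  31.] [602.  22.  46.]
((578.5881958007812, 1.0683631896972656), (56.19541549682617, 16.58794403076172), 36.717437744140625)
aragonite_center 0.56 [314.5, 169.3] [637.   8.  82.] [617. -10.  34.] [653.  25. 103.]
ore_center 0.92 [460.0, 254.0] [ 582. -180.   48.] [ 564. -198.    3.] [ 596. -169.   70.]
ore_center 0.75 [351.3, 256.9] [563. -53.  83.] [544. -73.  35.] [575. -38. 104.]
vanadinite_center 0.92 [256.3, 240.0] [548.  46.  71.] [530.  31.  36.] [555.  66. 101.]
seat_white 0.91 [314.5, 150.5] [648.  12.  34.] [621. -20.  32.] [665.  38.  37.]
t 5.8 pos [623.9  -2.8 202.8] yawY -74.3 w 62.0 ff 0.0 units [ 0.68 -0.37  0.04]
```

```bash
python3 -m crank '[{"fingers":62,"slide":[0.68,-0.37,0],"roll":0},{"fingers":62,"slide":[0,0,1],"roll":0},{"fingers":62,"slide":[0,0,1],"roll":0},{"fingers":62,"slide":[0,0,1],"roll":0},{"fingers":62,"slide":[0,0,0],"roll":0}]'
python3 go.py 635 8 39
python3 -m crank '[{"fingers":62,"slide":[0,0,1],"roll":0},{"fingers":62,"slide":[0,0,1],"roll":0},{"fingers":62,"slide":[0,0,1],"roll":0},{"fingers":62,"slide":[0,0,1],"roll":0},{"fingers":62,"slide":[0,0,1],"roll":0},{"fingers":62,"slide":[0,0,0.2],"roll":0},{"fingers":62,"slide":[0,0,0],"roll":0}]'
python3 go.py 635 8 39
```

```text
time_s: 6.22
eef_pos: [632.3, 8.6, 138.5]
orientation: [[0.962, 0.272, -0.007], [0.272, -0.962, 0.001], [-0.006, -0.002, -1.0]]
ft_force: [-1.0, 0.0, -0.0]
grip_width: 62.0
finger_force: 0.0
t 6.22 pos [632.3   8.6 138.5] yawY -74.2 w 62.0 ff 0.0 units [0.15 0.08 4.98]
time_s: 6.8
eef_pos: [634.3, 8.5, 38.0]
orientation: [[0.962, 0.272, -0.002], [0.272, -0.962, 0.0], [-0.002, -0.001, -1.0]]
ft_force: [0.2, -0.0, 0.6]
grip_width: 62.1
finger_force: 0.0
t 6.8 pos [634.3   8.5  38. ] yawY -74.2 w 62.1 ff 0.0 units [ 0.03  0.03 -0.05]
```

```bash
python3 -m crank '[{"fingers":30,"slide":[0,0,0],"roll":0},{"fingers":30,"slide":[0,0,0],"roll":0},{"fingers":30,"slide":[0,0,0],"roll":0},{"fingers":30,"slide":[0,0,0],"roll":0},{"fingers":30,"slide":[0,0,0],"roll":0},{"fingers":30,"slide":[0,0,0],"roll":0}]' 40
python3 -m crank '[{"fingers":30,"slide":[0,0,-0.3],"roll":0},{"fingers":30,"slide":[0,0,-0.7],"roll":0},{"fingers":30,"slide":[0,0,-0.8],"roll":0},{"fingers":30,"slide":[0,0,-0.8],"roll":0},{"fingers":30,"slide":[0,0,-0.8],"roll":0},{"fingers":30,"slide":[0,0,-0.8],"roll":0},{"fingers":30,"slide":[0,0,-0.5],"roll":0},{"fingers":30,"slide":[0,0,0],"roll":0}]'
python3 go.py 589 267 130
```

```text
time_s: 7.3
eef_pos: [636.8, 8.4, 40.8]
orientation: [[0.962, 0.272, 0.004], [0.272, -0.962, -0.001], [0.003, 0.001, -1.0]]
ft_force: [-1.4, -0.1, 6.7]
grip_width: 36.1
finger_force: 39.8
time_s: 7.97
eef_pos: [636.9, 8.6, 135.5]
orientation: [[0.962, 0.272, 0.004], [0.272, -0.962, -0.0], [0.004, 0.002, -1.0]]
ft_force: [0.1, 0.6, -1.0]
grip_width: 35.8
finger_force: 40.2
t 7.97 pos [636.9   8.6 135.5] yawY -74.2 w 35.8 ff 40.2 units [  1.21 -13.08   0.26]
```

```bash
python3 -m crank '[{"fingers":30,"slide":[0.05,-0.4,0],"roll":0},{"fingers":30,"slide":[0.09,-0.8,0],"roll":0},{"fingers":30,"slide":[0.09,-1,0],"roll":0},{"fingers":30,"slide":[0.09,-1,0],"roll":0},{"fingers":30,"slide":[0.09,-1,0],"roll":0},{"fingers":30,"slide":[0.09,-1,0],"roll":0},{"fingers":30,"slide":[0.09,-1,0],"roll":0},{"fingers":30,"slide":[0.09,-1,0],"roll":0},{"fingers":30,"slide":[0.09,-1,0],"roll":0},{"fingers":30,"slide":[0.09,-1,0],"roll":0}]'
python3 -m crank '[{"fingers":30,"slide":[0.09,-1,0],"roll":0},{"fingers":30,"slide":[0.09,-1,0],"roll":0},{"fingers":30,"slide":[0.09,-1,0],"roll":0},{"fingers":30,"slide":[0.09,-0.6,0],"roll":0},{"fingers":30,"slide":[0,-0.28,0.5],"roll":0},{"fingers":30,"slide":[0,0,1],"roll":0},{"fingers":30,"slide":[0,0,1],"roll":0},{"fingers":30,"slide":[0,0,1],"roll":0},{"fingers":30,"slide":[0,0,0.5],"roll":0},{"fingers":30,"slide":[0,0,0],"roll":0}]'
python3 go.py 589 267 14.5
```

```text
time_s: 8.8
eef_pos: [599.6, 192.7, 131.0]
orientation: [[0.962, 0.273, -0.003], [0.273, -0.962, 0.0], [-0.003, -0.001, -1.0]]
ft_force: [-0.3, -0.1, -1.0]
grip_width: 36.1
finger_force: 40.2
time_s: 9.63
eef_pos: [587.2, 256.9, 48.8]
orientation: [[0.957, 0.289, -0.009], [0.289, -0.957, 0.006], [-0.007, -0.008, -1.0]]
ft_force: [-0.5, 0.4, -0.8]
grip_width: 36.2
finger_force: 40.2
t 9.63 pos [587.2 256.9  48.8] yawY -73.2 w 36.2 ff 40.2 units [ 0.25 -0.45  1.72]
```

```bash
python3 -m crank '[{"fingers":30,"slide":[0,0,0],"roll":-1},{"fingers":30,"slide":[0,0,0],"roll":-1},{"fingers":30,"slide":[0,0,0],"roll":-1},{"fingers":30,"slide":[0,0,0],"roll":0},{"fingers":30,"slide":[0,0,0],"roll":0}]'
python3 go.py 589 267 14.5; python3 -c "
from h import *
print(telemetry.get_state()['joints'])"
```

```text
time_s: 10.05
eef_pos: [590.5, 258.1, 53.4]
orientation: [[0.823, 0.568, -0.001], [0.568, -0.823, 0.008], [0.003, -0.007, -1.0]]
ft_force: [-0.2, 0.2, -1.9]
grip_width: 35.8
finger_force: 40.2
t 10.05 pos [590.5 258.1  53.4] yawY -55.4 w 35.8 ff 40.2 units [ 0.18 -0.4   1.95]
[ 0.29338547  0.62010156 -0.12132443  0.8283222   0.008007    2.83035597]
```

```bash
python3 -m crank '[{"fingers":30,"slide":[0.1,-0.4,0.3],"roll":0},{"fingers":30,"slide":[0,0,0.8],"roll":0},{"fingers":30,"slide":[0,0,0.5],"roll":0},{"fingers":30,"slide":[0,0,0.15],"roll":0},{"fingers":30,"slide":[0,0,0],"roll":0},{"fingers":30,"slide":[0,0,0],"roll":0}]'
python3 go.py 589 267 14
```

```text
time_s: 10.55
eef_pos: [586.8, 266.2, 17.6]
orientation: [[0.821, 0.571, -0.003], [0.571, -0.821, 0.008], [0.002, -0.008, -1.0]]
ft_force: [0.6, 1.0, -1.1]
grip_width: 35.6
finger_force: 40.2
t 10.55 pos [586.8 266.2  17.6] yawY -55.2 w 35.6 ff 40.2 units [0.11 0.03 0.18]
```

```bash
python3 -m crank '[{"fingers":30,"slide":[0,0,0.1],"roll":0},{"fingers":30,"slide":[0,0,0.08],"roll":0},{"fingers":30,"slide":[0,0,0],"roll":0},{"fingers":30,"slide":[0,0,0],"roll":0}]'
python3 go.py 589 267 14
python3 -m crank '[{"fingers":30,"slide":[0,0,0.08],"roll":0},{"fingers":30,"slide":[0,0,0],"roll":0},{"fingers":30,"slide":[0,0,0],"roll":0}]'
```

```text
time_s: 10.88
eef_pos: [587.1, 266.2, 14.3]
orientation: [[0.821, 0.571, -0.002], [0.571, -0.821, 0.008], [0.003, -0.008, -1.0]]
ft_force: [-0.4, -0.4, -1.3]
grip_width: 36.0
finger_force: 40.2
t 10.88 pos [587.1 266.2  14.3] yawY -55.2 w 36.0 ff 40.2 units [0.1  0.02 0.02]
time_s: 11.13
eef_pos: [587.5, 266.3, 13.7]
orientation: [[0.821, 0.571, -0.001], [0.571, -0.821, 0.008], [0.004, -0.007, -1.0]]
ft_force: [-1.1, 0.1, 4.7]
grip_width: 35.5
finger_force: 40.7
```

```bash
python3 -m crank '[{"fingers":62,"slide":[0,0,0],"roll":0},{"fingers":62,"slide":[0,0,0],"roll":0},{"fingers":62,"slide":[0,0,0],"roll":0},{"fingers":62,"slide":[0,0,-0.2],"roll":0},{"fingers":62,"slide":[0,0,-0.6],"roll":0},{"fingers":62,"slide":[0,0,-1],"roll":0},{"fingers":62,"slide":[0,0,-1],"roll":0},{"fingers":62,"slide":[0,0,-1],"roll":0},{"fingers":62,"slide":[0,0,-1],"roll":0},{"fingers":62,"slide":[0,0,-1],"roll":-1}]'
python3 -m crank '[{"fingers":62,"slide":[0,0,-1],"roll":-1},{"fingers":62,"slide":[0,0,-0.5],"roll":-1},{"fingers":62,"slide":[0,0,0],"roll":-1},{"fingers":62,"slide":[0,0,0],"roll":-1},{"fingers":62,"slide":[0,0,0],"roll":-1},{"fingers":62,"slide":[0,0,0],"roll":-1},{"fingers":62,"slide":[0,0,0],"roll":-1},{"fingers":62,"slide":[0,0,0],"roll":-1},{"fingers":62,"slide":[0,0,0],"roll":-0.2},{"fingers":62,"slide":[0,0,0],"roll":0}]'
python3 go.py 555 -56 150
python3 - <<'E'
from h import *
im=snap('side','d2')
E
```

```text
time_s: 11.97
eef_pos: [587.4, 265.4, 130.7]
orientation: [[0.755, 0.655, -0.001], [0.655, -0.755, 0.008], [0.004, -0.007, -1.0]]
ft_force: [-0.1, -0.2, 0.3]
grip_width: 62.2
finger_force: 0.0
time_s: 12.8
eef_pos: [587.5, 265.2, 159.4]
orientation: [[0.001, 1.0, -0.002], [1.0, -0.001, 0.008], [0.008, -0.002, -1.0]]
ft_force: [1.0, 0.1, 0.7]
grip_width: 61.3
finger_force: 0.0
t 12.8 pos [587.5 265.2 159.4] yawY -0.0 w 61.3 ff 0.0 units [-16.06  -1.61   0.34]
```

View pics/d2.png

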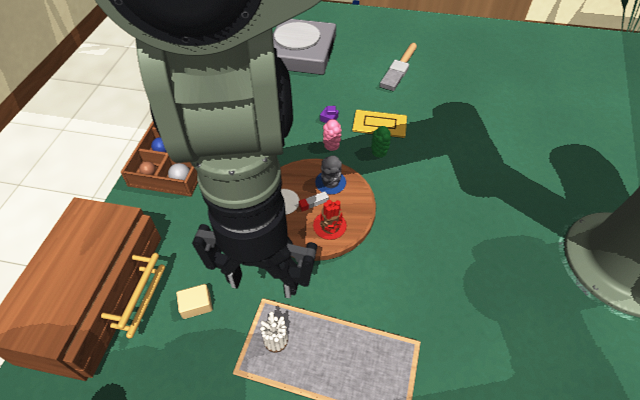

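The aragonite stands upright on the felt at pixel (275,335). Next is the ore.

```bash
python3 -m crank '[{"fingers":62,"slide":[-0.6,-0.1,0],"roll":0},{"fingers":62,"slide":[-1,-0.1,0],"roll":0},{"fingers":62,"slide":[-1,-0.1,0],"roll":0},{"fingers":62,"slide":[-1,-0.1,0],"roll":0},{"fingers":62,"slide":[-1,-0.1,0],"roll":0},{"fingers":62,"slide":[-1,-0.1,0],"roll":0},{"fingers":62,"slide":[-1,-0.1,0],"roll":0},{"fingers":62,"slide":[-1,-0.1,0],"roll":0},{"fingers":62,"slide":[-1,-0.1,0],"roll":0},{"fingers":62,"slide":[-1,-0.1,0],"roll":0}]'
python3 -m crank '[{"fingers":62,"slide":[-1,-0.1,0],"roll":0},{"fingers":62,"slide":[-1,-0.1,0],"roll":0},{"fingers":62,"slide":[-1,-0.1,0],"roll":0},{"fingers":62,"slide":[-1,-0.1,0],"roll":0},{"fingers":62,"slide":[-1,-0.1,0],"roll":0},{"fingers":62,"slide":[-1,-0.1,0],"roll":0},{"fingers":62,"slide":[-0.4,0,0],"roll":0},{"fingers":62,"slide":[0,0,0],"roll":0},{"fingers":62,"slide":[0,0,0],"roll":0}]'
python3 go.py 555 -56 41
```

```text
time_s: 13.68
eef_pos: [566.8, 71.3, 157.2]
orientation: [[0.001, 1.0, -0.002], [1.0, -0.001, 0.007], [0.007, -0.002, -1.0]]
ft_force: [1.2, -0.2, 0.1]
grip_width: 61.7
finger_force: 0.0
time_s: 14.43
eef_pos: [555.3, -55.0, 156.2]
orientation: [[0.001, 1.0, -0.002], [1.0, -0.001, 0.008], [0.008, -0.002, -1.0]]
ft_force: [0.9, 0.4, -0.1]
grip_width: 62.1
finger_force: 0.0
t 14.43 pos [555.3 -55.  156.2] yawY -0.0 w 62.1 ff 0.0 units [-0.1  -0.    5.76]
```

```bash
python3 -m crank '[{"fingers":62,"slide":[-0.1,0,0.5],"roll":0},{"fingers":62,"slide":[0,0,1],"roll":0},{"fingers":62,"slide":[0,0,1],"roll":0},{"fingers":62,"slide":[0,0,1],"roll":0},{"fingers":62,"slide":[0,0,1],"roll":0},{"fingers":62,"slide":[0,0,0.8],"roll":0},{"fingers":62,"slide":[0,0,0.4],"roll":0},{"fingers":62,"slide":[0,0,0],"roll":0},{"fingers":62,"slide":[0,0,0],"roll":0}]'
python3 go.py 555 -56 41
```

```text
time_s: 15.18
eef_pos: [555.0, -55.3, 41.8]
orientation: [[-0.002, 1.0, -0.003], [1.0, 0.002, 0.008], [0.008, -0.003, -1.0]]
ft_force: [0.0, -0.8, -0.2]
grip_width: 62.0
finger_force: 0.0
t 15.18 pos [555.  -55.3  41.8] yawY 0.1 w 62.0 ff 0.0 units [-0.03  0.    0.04]
```

```bash
python3 -m crank '[{"fingers":30,"slide":[0,0,0],"roll":0},{"fingers":30,"slide":[0,0,0],"roll":0},{"fingers":30,"slide":[0,0,0],"roll":0},{"fingers":30,"slide":[0,0,0],"roll":0},{"fingers":30,"slide":[0,0,0],"roll":0},{"fingers":30,"slide":[0,0,0],"roll":0}]' 50
python3 -m crank '[{"fingers":30,"slide":[0,0,-0.3],"roll":0},{"fingers":30,"slide":[0,0,-0.7],"roll":0},{"fingers":30,"slide":[0,0,-0.8],"roll":0},{"fingers":30,"slide":[0,0,-0.8],"roll":0},{"fingers":30,"slide":[0,0,-0.8],"roll":0},{"fingers":30,"slide":[0,0,-0.8],"roll":0},{"fingers":30,"slide":[0,0,-0.8],"roll":0},{"fingers":30,"slide":[0,0,-0.5],"roll":0},{"fingers":30,"slide":[0,0,0],"roll":0}]'
python3 go.py 412 283 145
```

```text
time_s: 15.68
eef_pos: [556.1, -56.2, 43.5]
orientation: [[-0.001, 1.0, -0.0], [1.0, 0.001, 0.007], [0.007, -0.0, -1.0]]
ft_force: [-1.7, 0.4, 6.4]
grip_width: 36.2
finger_force: 50.0
time_s: 16.43
eef_pos: [556.9, -57.3, 154.4]
orientation: [[-0.001, 1.0, 0.001], [1.0, 0.001, 0.007], [0.007, 0.001, -1.0]]
ft_force: [0.4, -0.2, -4.0]
grip_width: 36.4
finger_force: 50.5
t 16.43 pos [556.9 -57.3 154.4] yawY 0.0 w 36.4 ff 50.5 units [17.02 -7.23  0.58]
```

```bash
python3 -m crank '[{"fingers":30,"slide":[0.4,-0.17,0],"roll":0},{"fingers":30,"slide":[0.8,-0.34,0],"roll":0},{"fingers":30,"slide":[1,-0.42,0],"roll":0},{"fingers":30,"slide":[1,-0.42,0],"roll":0},{"fingers":30,"slide":[1,-0.42,0],"roll":0},{"fingers":30,"slide":[1,-0.42,0],"roll":0},{"fingers":30,"slide":[1,-0.42,0],"roll":0},{"fingers":30,"slide":[1,-0.42,0],"roll":0},{"fingers":30,"slide":[1,-0.42,0],"roll":0},{"fingers":30,"slide":[1,-0.42,0],"roll":0}]'
python3 -m crank '[{"fingers":30,"slide":[1,-0.42,0],"roll":0},{"fingers":30,"slide":[1,-0.42,0],"roll":0},{"fingers":30,"slide":[1,-0.42,0],"roll":0},{"fingers":30,"slide":[1,-0.42,0],"roll":0},{"fingers":30,"slide":[1,-0.42,0],"roll":0},{"fingers":30,"slide":[1,-0.42,0],"roll":0},{"fingers":30,"slide":[1,-0.42,0],"roll":0},{"fingers":30,"slide":[0.6,-0.25,0],"roll":0},{"fingers":30,"slide":[0.2,-0.08,0],"roll":0},{"fingers":30,"slide":[0,0,0],"roll":0}]'
python3 -m crank '[{"fingers":30,"slide":[0,0,0.5],"roll":0},{"fingers":30,"slide":[0,0,1],"roll":0},{"fingers":30,"slide":[0,0,1],"roll":0},{"fingers":30,"slide":[0,0,1],"roll":0},{"fingers":30,"slide":[0,0,1],"roll":0},{"fingers":30,"slide":[0,0,0.7],"roll":0},{"fingers":30,"slide":[0,0,0.3],"roll":0},{"fingers":30,"slide":[0,0,0],"roll":0},{"fingers":30,"slide":[0,0,0],"roll":0}]'
python3 go.py 412 283 17
```

```text
time_s: 17.27
eef_pos: [475.8, 128.3, 152.3]
orientation: [[-0.001, 1.0, -0.005], [1.0, 0.001, 0.008], [0.008, -0.005, -1.0]]
ft_force: [0.3, 0.9, -2.0]
grip_width: 36.2
finger_force: 50.5
time_s: 18.1
eef_pos: [410.9, 283.5, 154.0]
orientation: [[-0.003, 1.0, -0.004], [1.0, 0.003, 0.007], [0.007, -0.004, -1.0]]
ft_force: [0.1, 0.8, -3.5]
grip_width: 35.9
finger_force: 50.5
time_s: 18.85
eef_pos: [412.3, 283.2, 44.8]
orientation: [[0.0, 1.0, -0.003], [1.0, -0.0, 0.007], [0.007, -0.003, -1.0]]
ft_force: [-0.1, 0.5, -3.2]
grip_width: 36.4
finger_force: 50.5
t 18.85 pos [412.3 283.2  44.8] yawY -0.0 w 36.4 ff 50.5 units [-0.02 -0.01  1.39]
```

```bash
python3 -m crank '[{"fingers":30,"slide":[0,0,0.6],"roll":0},{"fingers":30,"slide":[0,0,0.4],"roll":0},{"fingers":30,"slide":[0,0,0.2],"roll":0},{"fingers":30,"slide":[0,0,0.1],"roll":0},{"fingers":30,"slide":[0,0,0.08],"roll":0},{"fingers":30,"slide":[0,0,0],"roll":0},{"fingers":30,"slide":[0,0,0],"roll":0}]'
python3 go.py 412 283 17
```

```text
time_s: 19.43
eef_pos: [412.4, 284.2, 17.8]
orientation: [[-0.001, 1.0, -0.002], [1.0, 0.001, 0.008], [0.008, -0.002, -1.0]]
ft_force: [0.4, -1.1, -2.7]
grip_width: 36.0
finger_force: 50.6
t 19.43 pos [412.4 284.2  17.8] yawY 0.0 w 36.0 ff 50.6 units [-0.06 -0.02  0.04]
```

```bash
python3 -m crank '[{"fingers":30,"slide":[0,0,0.08],"roll":0},{"fingers":30,"slide":[0,0,0],"roll":0},{"fingers":30,"slide":[0,0,0],"roll":0}]'
python3 -m crank '[{"fingers":30,"slide":[0,0,0.06],"roll":0},{"fingers":30,"slide":[0,0,0],"roll":0},{"fingers":30,"slide":[0,0,0],"roll":0}]'
```

```text
time_s: 19.68
eef_pos: [412.6, 284.4, 16.5]
orientation: [[-0.001, 1.0, -0.001], [1.0, 0.001, 0.008], [0.008, -0.001, -1.0]]
ft_force: [-0.6, -0.6, 3.7]
grip_width: 36.2
finger_force: 51.0
time_s: 19.93
eef_pos: [412.6, 284.6, 16.4]
orientation: [[-0.001, 1.0, -0.001], [1.0, 0.001, 0.009], [0.009, -0.001, -1.0]]
ft_force: [-4.6, -1.1, 14.2]
grip_width: 36.4
finger_force: 52.5
```

```bash
python3 -m crank '[{"fingers":62,"slide":[0,0,0],"roll":0},{"fingers":62,"slide":[0,0,0],"roll":0},{"fingers":62,"slide":[0,0,0],"roll":0},{"fingers":62,"slide":[0,0,-0.3],"roll":0},{"fingers":62,"slide":[0,0,-0.8],"roll":0},{"fingers":62,"slide":[0,0,-1],"roll":0},{"fingers":62,"slide":[0,0,-1],"roll":0},{"fingers":62,"slide":[0,0,-1],"roll":0},{"fingers":62,"slide":[0,0,-1],"roll":0},{"fingers":62,"slide":[0,0,-1],"roll":0}]'
python3 -m crank '[{"fingers":62,"slide":[-0.5,0.25,-0.5],"roll":0},{"fingers":62,"slide":[-1,0.5,0],"roll":0},{"fingers":62,"slide":[-1,0.5,0],"roll":0},{"fingers":62,"slide":[-1,0.5,0],"roll":0},{"fingers":62,"slide":[-1,0.5,0],"roll":0},{"fingers":62,"slide":[-1,0.5,0],"roll":0},{"fingers":62,"slide":[-1,0.5,0],"roll":0},{"fingers":62,"slide":[-1,0.5,0],"roll":0},{"fingers":62,"slide":[-1,0.5,0],"roll":0},{"fingers":62,"slide":[-1,0.5,0],"roll":0}]'
python3 -m crank '[{"fingers":62,"slide":[-1,0.6,0],"roll":0},{"fingers":62,"slide":[-1,0.6,0],"roll":0},{"fingers":62,"slide":[-0.3,0.1,0],"roll":0},{"fingers":62,"slide":[0,0,0],"roll":0},{"fingers":62,"slide":[0,0,0],"roll":0}]'
python3 - <<'E'
from h import *
im=snap('wrist'); w=cloud(im)
for q in ['magnet_center','vanadinite_center','seat_red']:
    for r in trace('wrist',q)[:2]:
        p=w[r['mask']]; p=p[np.isfinite(p[:,0])]; print(q,round(r['p'],2),r['at'],p.mean(0).round(),np.percentile(p,2,0).round(),np.percentile(p,98,0).round())
E
python3 go.py 537 49 41
```

```text
time_s: 20.77
eef_pos: [412.3, 283.1, 137.9]
orientation: [[-0.001, 1.0, -0.002], [1.0, 0.001, 0.008], [0.008, -0.002, -1.0]]
ft_force: [0.1, 0.7, -0.2]
grip_width: 62.1
finger_force: 0.0
time_s: 21.6
eef_pos: [507.8, 91.2, 144.6]
orientation: [[-0.0, 1.0, -0.003], [1.0, 0.0, 0.007], [0.007, -0.003, -1.0]]
ft_force: [-0.1, -0.1, -0.5]
grip_width: 61.8
finger_force: 0.0
time_s: 22.02
eef_pos: [532.9, 46.9, 144.1]
orientation: [[0.0, 1.0, -0.004], [1.0, -0.0, 0.008], [0.008, -0.004, -1.0]]
ft_force: [-0.7, -0.0, -0.2]
grip_width: 61.8
finger_force: 0.0
magnet_center 0.88 [370.2, 237.3] [578.   3.  43.] [554. -18.  31.] [601.  22.  46.]
vanadinite_center 0.84 [323.2, 197.8] [536.  54.  87.] [520.  37.  48.] [553.  67. 105.]
seat_red 0.75 [338.4, 174.8] [541.  56.  34.] [510.  25.  31.] [568.  76.  42.]
t 22.22 pos [533.   48.  144.5] yawY 0.1 w 62.1 ff 0.0 units [0.01 0.22 5.18]
```

```bash
python3 -m crank '[{"fingers":62,"slide":[0.05,0.2,0.4],"roll":0},{"fingers":62,"slide":[0,0,1],"roll":0},{"fingers":62,"slide":[0,0,1],"roll":0},{"fingers":62,"slide":[0,0,1],"roll":0},{"fingers":62,"slide":[0,0,1],"roll":0},{"fingers":62,"slide":[0,0,0.5],"roll":0},{"fingers":62,"slide":[0,0,0.25],"roll":0},{"fingers":62,"slide":[0,0,0],"roll":0},{"fingers":62,"slide":[0,0,0],"roll":0}]'
python3 -m crank '[{"fingers":30,"slide":[0,0,0],"roll":0},{"fingers":30,"slide":[0,0,0],"roll":0},{"fingers":30,"slide":[0,0,0],"roll":0},{"fingers":30,"slide":[0,0,0],"roll":0},{"fingers":30,"slide":[0,0,0],"roll":0},{"fingers":30,"slide":[0,0,0],"roll":0}]' 45
python3 -m crank '[{"fingers":30,"slide":[0,0,-0.3],"roll":0},{"fingers":30,"slide":[0,0,-0.7],"roll":0},{"fingers":30,"slide":[0,0,-0.8],"roll":0},{"fingers":30,"slide":[0,0,-0.8],"roll":0},{"fingers":30,"slide":[0,0,-0.8],"roll":0},{"fingers":30,"slide":[0,0,-0.8],"roll":0},{"fingers":30,"slide":[0,0,-0.8],"roll":0},{"fingers":30,"slide":[0,0,-0.4],"roll":0},{"fingers":30,"slide":[0,0,0],"roll":0}]'
python3 go.py 500 275 145
```

```text
time_s: 22.97
eef_pos: [537.8, 49.2, 42.0]
orientation: [[-0.001, 1.0, -0.002], [1.0, 0.001, 0.008], [0.008, -0.002, -1.0]]
ft_force: [0.7, -0.5, 0.3]
grip_width: 61.7
finger_force: 0.0
time_s: 23.47
eef_pos: [538.2, 48.9, 42.9]
orientation: [[-0.001, 1.0, -0.0], [1.0, 0.001, 0.008], [0.008, -0.0, -1.0]]
ft_force: [-1.3, -0.4, 5.2]
grip_width: 35.7
finger_force: 44.4
time_s: 24.22
eef_pos: [539.1, 48.0, 151.7]
orientation: [[-0.001, 1.0, 0.002], [1.0, 0.001, 0.008], [0.008, 0.002, -1.0]]
ft_force: [0.7, -0.5, -1.9]
grip_width: 35.4
finger_force: 45.2
t 24.22 pos [539.1  48.  151.7] yawY 0.0 w 35.4 ff 45.2 units [11.35 -1.95  0.42]
```

```bash
python3 -m crank '[{"fingers":30,"slide":[0.4,-0.07,0],"roll":0},{"fingers":30,"slide":[0.8,-0.15,0],"roll":0},{"fingers":30,"slide":[1,-0.17,0],"roll":0},{"fingers":30,"slide":[1,-0.17,0],"roll":0},{"fingers":30,"slide":[1,-0.17,0],"roll":0},{"fingers":30,"slide":[1,-0.17,0],"roll":0},{"fingers":30,"slide":[1,-0.17,0],"roll":0},{"fingers":30,"slide":[1,-0.17,0],"roll":0},{"fingers":30,"slide":[1,-0.17,0],"roll":0},{"fingers":30,"slide":[1,-0.17,0],"roll":0}]'
python3 -m crank '[{"fingers":30,"slide":[1,-0.17,0],"roll":0},{"fingers":30,"slide":[0.8,-0.17,0],"roll":0},{"fingers":30,"slide":[0.3,-0.05,0],"roll":0},{"fingers":30,"slide":[0,0,0],"roll":0},{"fingers":30,"slide":[0,0,0.6],"roll":0},{"fingers":30,"slide":[0,0,1],"roll":0},{"fingers":30,"slide":[0,0,1],"roll":0},{"fingers":30,"slide":[0,0,1],"roll":0},{"fingers":30,"slide":[0,0,0.5],"roll":0},{"fingers":30,"slide":[0,0,0],"roll":0}]'
python3 go.py 500 275 17
```

```text
time_s: 25.05
eef_pos: [504.2, 233.3, 149.5]
orientation: [[-0.001, 1.0, -0.005], [1.0, 0.001, 0.007], [0.007, -0.005, -1.0]]
ft_force: [-0.2, -0.0, -1.0]
grip_width: 35.4
finger_force: 45.2
time_s: 25.88
eef_pos: [495.7, 273.0, 66.6]
orientation: [[0.0, 1.0, -0.007], [1.0, -0.0, 0.005], [0.005, -0.007, -1.0]]
ft_force: [-0.5, 0.3, -1.3]
grip_width: 35.5
finger_force: 45.2
t 25.88 pos [495.7 273.   66.6] yawY -0.0 w 35.5 ff 45.2 units [0.09 0.23 2.48]
```

```bash
python3 -m crank '[{"fingers":30,"slide":[0.05,0.18,0.6],"roll":0},{"fingers":30,"slide":[0,0,0.8],"roll":0},{"fingers":30,"slide":[0,0,0.6],"roll":0},{"fingers":30,"slide":[0,0,0.25],"roll":0},{"fingers":30,"slide":[0,0,0.1],"roll":0},{"fingers":30,"slide":[0,0,0.05],"roll":0},{"fingers":30,"slide":[0,0,0],"roll":0},{"fingers":30,"slide":[0,0,0],"roll":0}]'
python3 go.py 500 275 16
python3 -m crank '[{"fingers":30,"slide":[0,0,0.08],"roll":0},{"fingers":30,"slide":[0,0,0],"roll":0},{"fingers":30,"slide":[0,0,0],"roll":0}]'
```

```text
time_s: 26.55
eef_pos: [502.1, 276.4, 22.2]
orientation: [[-0.001, 1.0, -0.001], [1.0, 0.001, 0.008], [0.008, -0.001, -1.0]]
ft_force: [0.1, -0.1, -1.5]
grip_width: 35.6
finger_force: 45.2
t 26.55 pos [502.1 276.4  22.2] yawY 0.0 w 35.6 ff 45.2 units [-0.07 -0.11  0.31]
time_s: 26.8
eef_pos: [501.5, 276.2, 20.0]
orientation: [[-0.001, 1.0, -0.002], [1.0, 0.001, 0.008], [0.008, -0.002, -1.0]]
ft_force: [-0.2, 0.8, -2.5]
grip_width: 35.7
finger_force: 45.2
```

```bash
python3 -m crank '[{"fingers":30,"slide":[0,0,0.1],"roll":0},{"fingers":30,"slide":[0,0,0.04],"roll":0},{"fingers":30,"slide":[0,0,0],"roll":0},{"fingers":30,"slide":[0,0,0],"roll":0}]'
python3 -m crank '[{"fingers":30,"slide":[0,0,0.06],"roll":0},{"fingers":30,"slide":[0,0,0],"roll":0},{"fingers":30,"slide":[0,0,0],"roll":0}]'
```

```text
time_s: 27.13
eef_pos: [501.2, 276.1, 16.8]
orientation: [[-0.001, 1.0, -0.003], [1.0, 0.001, 0.008], [0.008, -0.003, -1.0]]
ft_force: [0.8, -0.3, -1.6]
grip_width: 35.5
finger_force: 45.2
time_s: 27.38
eef_pos: [501.4, 276.3, 16.1]
orientation: [[-0.001, 1.0, -0.002], [1.0, 0.001, 0.008], [0.008, -0.002, -1.0]]
ft_force: [-1.0, 0.1, 1.8]
grip_width: 35.2
finger_force: 45.5
```

```bash
python3 -m crank '[{"fingers":62,"slide":[0,0,0],"roll":0},{"fingers":62,"slide":[0,0,0],"roll":0},{"fingers":62,"slide":[0,0,0],"roll":0},{"fingers":62,"slide":[0,0,-0.3],"roll":0},{"fingers":62,"slide":[0,0,-0.8],"roll":0},{"fingers":62,"slide":[0,0,-1],"roll":0},{"fingers":62,"slide":[0,0,-1],"roll":0},{"fingers":62,"slide":[0,0,-1],"roll":0},{"fingers":62,"slide":[0,0,-1],"roll":0},{"fingers":62,"slide":[0,0,-1],"roll":0}]'
python3 -m crank '[{"fingers":50,"slide":[0,0,0],"roll":1},{"fingers":50,"slide":[0,0,0],"roll":1},{"fingers":50,"slide":[0,0,0],"roll":1},{"fingers":50,"slide":[0,0,0],"roll":1},{"fingers":50,"slide":[0,0,0],"roll":1},{"fingers":50,"slide":[0,0,0],"roll":1},{"fingers":50,"slide":[0,0,0],"roll":1},{"fingers":50,"slide":[0,0,0],"roll":1},{"fingers":50,"slide":[0,0,0],"roll":0.87},{"fingers":50,"slide":[0,0,0],"roll":0}]'
python3 go.py 578 1 110
```

```text
time_s: 28.22
eef_pos: [501.6, 275.2, 139.3]
orientation: [[-0.001, 1.0, -0.002], [1.0, 0.001, 0.008], [0.008, -0.002, -1.0]]
ft_force: [0.3, 0.7, 0.1]
grip_width: 61.8
finger_force: 0.0
time_s: 29.05
eef_pos: [501.7, 275.2, 138.2]
orientation: [[0.801, 0.598, -0.002], [0.598, -0.801, 0.008], [0.003, -0.007, -1.0]]
ft_force: [-0.6, -0.0, 0.6]
grip_width: 50.5
finger_force: 0.0
t 29.05 pos [501.7 275.2 138.2] yawY -53.3 w 50.5 ff 0.0 units [-5.15 13.28  1.3 ]
```

```bash
python3 -m crank '[{"fingers":50,"slide":[-0.25,0.65,0],"roll":0},{"fingers":50,"slide":[-0.39,1,0],"roll":0},{"fingers":50,"slide":[-0.39,1,0],"roll":0},{"fingers":50,"slide":[-0.39,1,0],"roll":0},{"fingers":50,"slide":[-0.39,1,0],"roll":0},{"fingers":50,"slide":[-0.39,1,0],"roll":0},{"fingers":50,"slide":[-0.39,1,0],"roll":0},{"fingers":50,"slide":[-0.39,1,0],"roll":0},{"fingers":50,"slide":[-0.39,1,0],"roll":0},{"fingers":50,"slide":[-0.39,1,0],"roll":0}]'
python3 -m crank '[{"fingers":50,"slide":[-0.39,1,0],"roll":0},{"fingers":50,"slide":[-0.39,1,0],"roll":0},{"fingers":50,"slide":[-0.39,1,0],"roll":0},{"fingers":50,"slide":[-0.25,0.6,0],"roll":0},{"fingers":50,"slide":[0,0,0],"roll":0},{"fingers":50,"slide":[0,0,0],"roll":0},{"fingers":50,"slide":[0,0,0],"roll":0}]'
cat > seats.py <<'E'
from h import *
for cam in ('wrist','side','scene'):
    im=snap(cam,'k_'+cam); w=cloud(im); o=-im['R'].T@im['t']
    for q in ['seat_blue','seat_red','seat_white']:
        for r in trace(cam,q)[:1]:
            p=w[r['mask']]; p=p[np.isfinite(p[:,0])]; p=p[(p[:,2]>28)&(p[:,2]<40)]
            c,rad=cv2.minEnclosingCircle(p[:,:2].astype(np.float32)); m=(np.percentile(p,1,0)+np.percentile(p,99,0))/2
            print(cam,q,round(r['p'],2),np.round(c),round(rad),m.round())
    for r in trace(cam,'magnet_center')[:1]:
        p=w[r['mask']]; p=p[np.isfinite(p[:,0])]; g=p[(p[:,2]>np.percentile(p[:,2],60)-3)]
        print(cam,'magnet',round(r['p'],2),np.round(np.ravel(sum(map(list,cv2.minAreaRect(g[:,:2].astype(np.float32))[:2]),[])+[cv2.minAreaRect(g[:,:2].astype(np.float32))[2]]),1))
    for r in trace(cam,'magnet_board')[:1]:
        p=w[r['mask']]; p=p[np.isfinite(p[:,0])]; g=p[np.abs(p[:,2]-np.median(p[:,2]))<4]
        print(cam,'board',round(r['p'],2),cv2.minAreaRect(g[:,:2].astype(np.float32)))
E
python3 seats.py
python3 go.py 578 1 34
```

```text
time_s: 29.88
eef_pos: [557.2, 73.7, 136.4]
orientation: [[0.799, 0.601, -0.002], [0.601, -0.799, 0.007], [0.003, -0.007, -1.0]]
ft_force: [0.6, 0.5, 0.9]
grip_width: 50.4
finger_force: 0.0
time_s: 30.47
eef_pos: [577.1, 1.4, 135.5]
orientation: [[0.8, 0.6, -0.003], [0.6, -0.8, 0.008], [0.003, -0.008, -1.0]]
ft_force: [0.1, -0.2, -0.1]
grip_width: 50.2
finger_force: 0.0
wrist seat_blue 0.68 [556. -56.] 31 [556. -54.  34.]
wrist seat_red 0.95 [538.  45.] 32 [539.  46.  33.]
wrist seat_white 0.71 [636.   9.] 31 [636.   9.  34.]
wrist magnet 0.58 [578.8   1.4  55.3  16.2  36.9]
wrist board 0.74 ((495.80364990234375, -268.0692138671875), (81.45962524414062, 64.63355255126953), 19.5853214263916)
side seat_blue 0.78 [554. -54.] 32 [556. -55.  33.]
side seat_red 0.69 [539.  49.] 32 [538.  49.  33.]
side seat_white 0.7 [636.   9.] 33 [636.  11.  33.]
side magnet 0.63 [577.3   3.3  56.5  18.1  36.8]
side board 0.8 ((478.6285705566406, -272.86187744140625), (119.69774627685547, 73.7075424194336), 1.0487737655639648)
scene seat_blue 0.58 [558. -57.] 32 [558. -55.  34.]
scene seat_red 0.71 [541.  48.] 33 [541.  47.  34.]
scene seat_white 0.8 [639.   9.] 31 [639.  10.  35.]
scene magnet 0.68 [582.1   2.1  55.9  15.6  38.9]
scene board 0.8 ((481.6749267578125, -274.2337646484375), (72.4161148071289, 123.76677703857422), 89.736083984375)
t 31.37 pos [577.5   0.9 135.5] yawY -53.2 w 50.0 ff 0.0 units [0.01 0.05 5.07]
```

View pics/k_wrist.png

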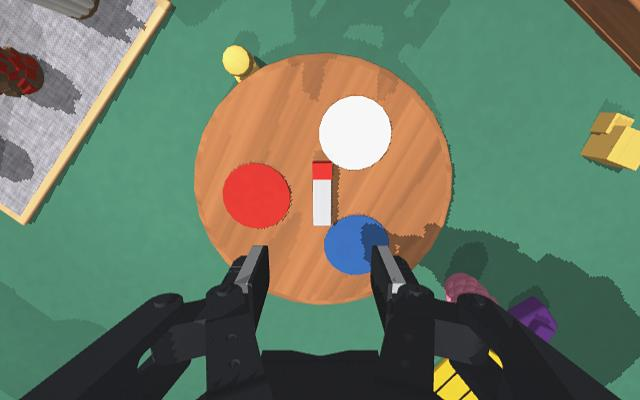

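View pics/k_scene.png

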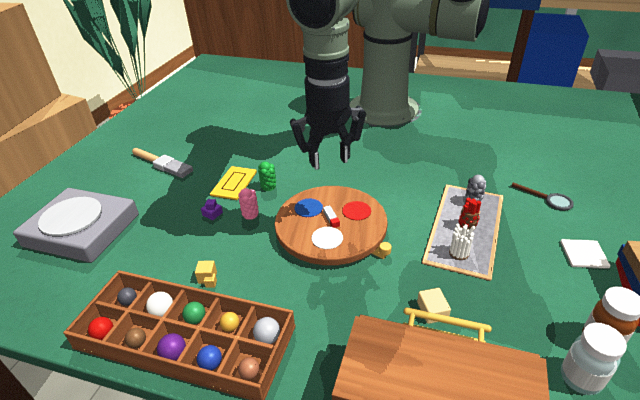

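The wrist view shows three free seats: white (355,133), red (257,195) and blue (357,245). The magnet is at (322,193), lined up between the fingers. In the scene view, all three specimens stand on the felt at (477,185), (470,212) and (461,243). I lower onto the magnet.

```bash
python3 -m crank '[{"fingers":40,"slide":[0.05,0.03,0.5],"roll":0},{"fingers":40,"slide":[0,0,1],"roll":0},{"fingers":40,"slide":[0,0,1],"roll":0},{"fingers":40,"slide":[0,0,1],"roll":0},{"fingers":40,"slide":[0,0,0.8],"roll":0},{"fingers":40,"slide":[0,0,0.4],"roll":0},{"fingers":40,"slide":[0,0,0.15],"roll":0},{"fingers":40,"slide":[0,0,0],"roll":0},{"fingers":40,"slide":[0,0,0],"roll":0}]'
python3 go.py 578.3 1.2 34
```

```text
time_s: 32.12
eef_pos: [579.0, 1.8, 39.0]
orientation: [[0.801, 0.599, -0.002], [0.599, -0.8, 0.008], [0.003, -0.007, -1.0]]
ft_force: [-0.4, 0.7, -0.1]
grip_width: 40.1
finger_force: 0.0
t 32.12 pos [579.    1.8  39. ] yawY -53.2 w 40.1 ff 0.0 units [-0.04  0.    0.25]
```

```bash
python3 -m crank '[{"fingers":40,"slide":[0,0,0.2],"roll":0},{"fingers":40,"slide":[0,0,0],"roll":0},{"fingers":8,"slide":[0,0,0],"roll":0},{"fingers":8,"slide":[0,0,0],"roll":0},{"fingers":8,"slide":[0,0,0],"roll":0},{"fingers":8,"slide":[0,0,0],"roll":0},{"fingers":8,"slide":[0,0,0],"roll":0},{"fingers":8,"slide":[0,0,0],"roll":0},{"fingers":8,"slide":[0,0,0],"roll":0}]' 40
python3 -m crank '[{"fingers":8,"slide":[0,0,-0.3],"roll":0},{"fingers":8,"slide":[0,0,-0.7],"roll":0},{"fingers":8,"slide":[0,0,-0.8],"roll":0},{"fingers":8,"slide":[0,0,-0.8],"roll":0},{"fingers":8,"slide":[0,0,-0.8],"roll":0},{"fingers":8,"slide":[0,0,-0.8],"roll":0},{"fingers":8,"slide":[0,0,-0.3],"roll":0},{"fingers":8,"slide":[0,0,0],"roll":0}]'
python3 go.py 480 -273.5 130
```

```text
time_s: 32.87
eef_pos: [578.4, 1.9, 34.5]
orientation: [[0.801, 0.599, -0.002], [0.599, -0.8, 0.008], [0.003, -0.008, -1.0]]
ft_force: [0.4, 0.3, 0.1]
grip_width: 7.7
finger_force: 0.0
time_s: 33.53
eef_pos: [580.0, 1.0, 126.4]
orientation: [[0.801, 0.599, 0.001], [0.599, -0.801, 0.007], [0.005, -0.005, -1.0]]
ft_force: [-0.8, -0.2, 0.2]
grip_width: 8.1
finger_force: 0.0
t 33.53 pos [580.    1.  126.4] yawY -53.2 w 8.1 ff 0.0 units [-12.23   7.99  -0.28]
```

```bash
python3 -m crank '[{"fingers":40,"slide":[0,0,0],"roll":0},{"fingers":40,"slide":[0,0,0],"roll":0},{"fingers":40,"slide":[0,0,0],"roll":0},{"fingers":40,"slide":[0,0,0],"roll":0}]'
sed -i "s/('wrist','side','scene')/__import__('sys').argv[1:]/" seats.py; python3 seats.py wrist side
```

```text
time_s: 33.87
eef_pos: [577.9, 1.3, 123.5]
orientation: [[0.801, 0.599, -0.004], [0.599, -0.8, 0.008], [0.001, -0.009, -1.0]]
ft_force: [-0.4, 0.3, 0.7]
grip_width: 39.9
finger_force: 0.0
wrist seat_blue 0.92 [556. -57.] 32 [556. -53.  33.]
wrist seat_red 0.79 [538.  46.] 32 [539.  46.  34.]
wrist seat_white 0.56 [636.   9.] 31 [636.  10.  34.]
wrist magnet 0.84 [578.4   1.1  56.2  15.5  37.4]
wrist board 0.7 ((501.05133056640625, -261.61431884765625), (75.90760040283203, 45.77995681762695), 0.5213466882705688)
side seat_blue 0.83 [557. -57.] 34 [555. -57.  32.]
side seat_red 0.81 [538.  49.] 30 [537.  50.  33.]
side seat_white 0.92 [636.  12.] 32 [635.  12.  33.]
side board 0.64 ((478.64697265625, -272.5534362792969), (119.0050277709961, 72.84610748291016), 0.5482555627822876)
```

View pics/k_wrist.png

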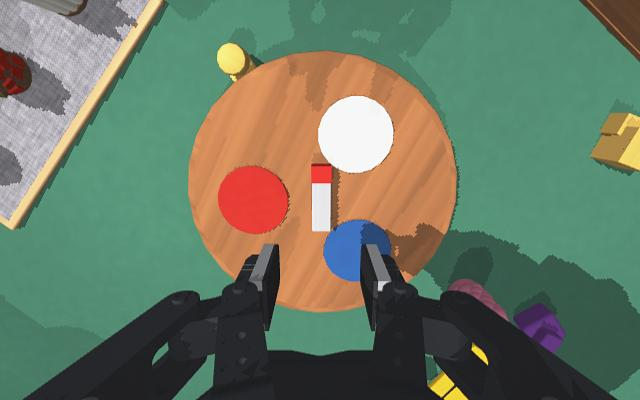

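The magnet is unmoved at (321,197), so the fingers passed over it. I'll check where the fingertips really are from the depth map.

Run:
```python
from h import *
im=snap('wrist'); w=cloud(im); s=telemetry.get_state(); R=np.array(s['orientation']); p=np.array(s['eef_pos'])
l=(w-p)@R   # tool coordinates
for c0,c1 in((230,285),(355,420)):
    g=l[240:335,c0:c1].reshape(-1,3); g=g[np.isfinite(g[:,0])&(g[:,2]<30)]
    print(len(g),np.percentile(g,[1,10,50,90,99],0).round(1).tolist())
    for row in range(240,330,12): 
        q=l[row,c0:c1]; q=q[np.isfinite(q[:,0])&(q[:,2]<30)]; print(row,len(q),q.mean(0).round(1) if len(q) else '')
print(s['joints'])
```

```text
3541 [[-10.2, -32.7, -104.5], [-2.1, -28.9, -100.9], [11.1, -21.5, -68.9], [16.8, -19.0, -44.2], [17.5, -15.1, -34.3]]
240 0 
252 19 [ 10.3 -22.4 -43.1]
264 36 [  8.3 -25.  -50.5]
276 43 [  7.1 -24.5 -58.6]
288 49 [  8.3 -23.6 -69.4]
300 45 [  7.3 -22.8 -75.5]
312 43 [  9.5 -21.4 -85.5]
324 40 [ 13.1 -19.4 -95.9]
4001 [[-10.0, 15.7, -104.5], [-0.9, 19.8, -101.4], [11.4, 22.8, -73.9], [16.9, 30.6, -45.3], [17.5, 33.5, -34.6]]
240 0 
252 19 [ 10.2  22.8 -42.9]
264 37 [  8.1  25.2 -50.2]
276 43 [  7.2  24.9 -58.8]
288 56 [  8.7  25.1 -70. ]
300 55 [  7.9  24.9 -76.4]
312 53 [  9.8  23.3 -85.9]
324 48 [ 13.7  21.1 -96.7]
[-0.12976124  0.44174906 -0.22849607  0.90380783  0.00738774  2.36917435]
```

Run:
```python
from h import *
s=telemetry.get_state(); R=np.array(s['orientation']); p=np.array(s['eef_pos']); print(p)
for cam in('side','scene'):
    im=snap(cam,'f_'+cam); w=cloud(im); l=(w-p)@R
    m=(np.abs(l[...,0])<40)&(np.abs(l[...,1])<60)&(l[...,2]>-110)&(l[...,2]<50)
    g=l[m]; print(cam,len(g))
    for a in range(-110,50,10):
        q=g[(g[:,2]>=a)&(g[:,2]<a+10)]
        if len(q): print(a,len(q),q.min(0).round(),q.max(0).round())
a=cv2.imread('pics/f_side.png'); cv2.imwrite('pics/f.png',cv2.resize(a[100:270,220:420],None,fx=3.8,fy=3.5))
```

```text
[578.65048476   1.18905341 124.53881038]
side 749
-110 102 [  -2.  -60. -110.] [  18.   55. -100.]
-100 158 [ -11.  -60. -100.] [ 18.  57. -90.]
-90 128 [-11. -57. -90.] [ 14.  53. -80.]
-80 77 [-11. -54. -80.] [ 14.  48. -70.]
-70 44 [-10. -33. -70.] [ 12.  25. -60.]
-60 85 [ -6. -37. -60.] [ 12.  25. -50.]
-50 91 [ -6. -37. -50.] [ 12.  23. -40.]
-40 63 [ -6. -35. -40.] [ 12.  23. -30.]
-30 1 [ -4.  19. -30.] [ -4.  19. -30.]
scene 1042
-110 231 [ -14.  -59. -110.] [  21.   60. -100.]
-100 172 [ -17.  -57. -100.] [ 21.  57. -90.]
-90 230 [-11. -53. -90.] [ 18.  53. -80.]
-80 105 [-10. -51. -80.] [ 16.  49. -70.]
-70 93 [-11. -33. -70.] [ 15.  34. -60.]
-60 92 [-10. -34. -60.] [ 15.  34. -50.]
-50 81 [ -6. -34. -50.] [ 15.  34. -40.]
-40 38 [ -6. -31. -40.] [ 14.  32. -31.]
```

View pics/f.png

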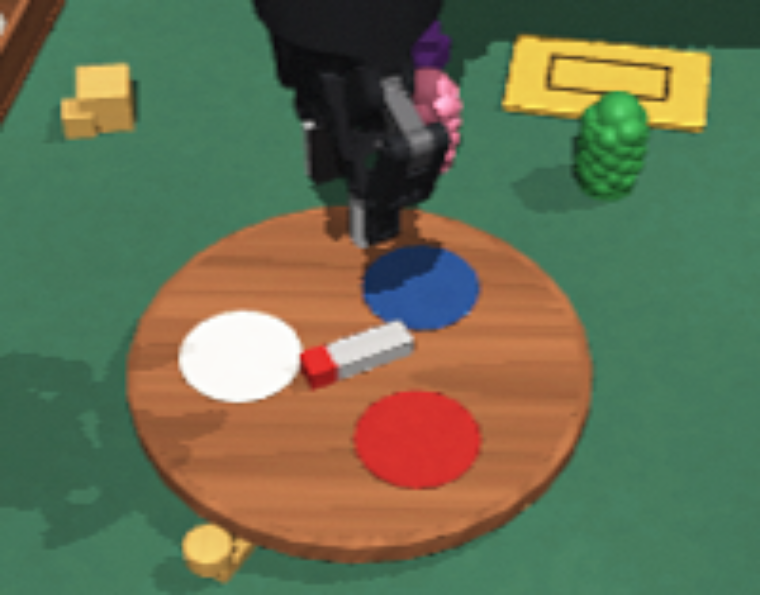

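Both fixed cameras agree that the real fingertips sit about 31 mm higher than the reported TCP says (at 40 mm opening). The magnet therefore needs a reading near z=7, so I descend in steps and watch the force.

```bash
python3 -m crank '[{"fingers":36,"slide":[0,0,0.5],"roll":0},{"fingers":36,"slide":[0,0,1],"roll":0},{"fingers":36,"slide":[0,0,1],"roll":0},{"fingers":36,"slide":[0,0,1],"roll":0},{"fingers":36,"slide":[0,0,1],"roll":0},{"fingers":36,"slide":[0,0,0.5],"roll":0},{"fingers":36,"slide":[0,0,0.2],"roll":0},{"fingers":36,"slide":[0,0,0],"roll":0},{"fingers":36,"slide":[0,0,0],"roll":0},{"fingers":36,"slide":[0,0,0],"roll":0}]'
python3 go.py 578.3 1.2 8
python3 -m crank '[{"fingers":36,"slide":[0,0,0.3],"roll":0},{"fingers":36,"slide":[0,0,0.1],"roll":0},{"fingers":36,"slide":[0,0,0],"roll":0},{"fingers":36,"slide":[0,0,0],"roll":0}]'
python3 go.py 578.3 1.2 8
```

```text
time_s: 35.45
eef_pos: [579.4, 1.8, 21.6]
orientation: [[0.801, 0.599, -0.0], [0.599, -0.801, 0.007], [0.004, -0.006, -1.0]]
ft_force: [0.2, -0.1, 0.4]
grip_width: 35.8
finger_force: 0.0
t 35.45 pos [579.4   1.8  21.6] yawY -53.2 w 35.8 ff 0.0 units [-0.07 -0.    0.68]
time_s: 35.78
eef_pos: [578.2, 2.1, 12.5]
orientation: [[0.801, 0.599, -0.003], [0.599, -0.8, 0.008], [0.003, -0.008, -1.0]]
ft_force: [-0.3, 0.2, 0.1]
grip_width: 36.2
finger_force: 0.0
t 35.78 pos [578.2   2.1  12.5] yawY -53.2 w 36.2 ff 0.0 units [-0.02  0.04  0.22]
```

Tips should now be at about z=42; 5 mm more, then close.

```bash
python3 -m crank '[{"fingers":36,"slide":[0,0,0.22],"roll":0},{"fingers":36,"slide":[0,0,0],"roll":0},{"fingers":36,"slide":[0,0,0],"roll":0}]'
python3 -m crank '[{"fingers":8,"slide":[0,0,0],"roll":0},{"fingers":8,"slide":[0,0,0],"roll":0},{"fingers":8,"slide":[0,0,0],"roll":0},{"fingers":8,"slide":[0,0,0],"roll":0},{"fingers":8,"slide":[0,0,0],"roll":0},{"fingers":8,"slide":[0,0,0],"roll":0}]' 40
```

```text
time_s: 36.03
eef_pos: [578.0, 2.1, 7.8]
orientation: [[0.8, 0.599, -0.003], [0.599, -0.8, 0.008], [0.002, -0.008, -1.0]]
ft_force: [-0.0, -0.6, 0.4]
grip_width: 36.2
finger_force: 0.0
time_s: 36.53
eef_pos: [578.5, 2.1, 8.3]
orientation: [[0.801, 0.599, -0.002], [0.599, -0.8, 0.008], [0.003, -0.007, -1.0]]
ft_force: [-0.7, -0.7, 2.2]
grip_width: 14.5
finger_force: 40.1
```

```bash
python3 -m crank '[{"fingers":8,"slide":[0,0,-0.3],"roll":0},{"fingers":8,"slide":[0,0,-0.7],"roll":0},{"fingers":8,"slide":[0,0,-1],"roll":0},{"fingers":8,"slide":[0,0,-1],"roll":0},{"fingers":8,"slide":[0,0,-1],"roll":0},{"fingers":8,"slide":[0,0,-0.7],"roll":0},{"fingers":8,"slide":[0,0,-0.3],"roll":0},{"fingers":8,"slide":[0,0,0],"roll":0}]'
python3 -m crank '[{"fingers":8,"slide":[0,0,0],"roll":0.8},{"fingers":8,"slide":[0,0,0],"roll":1},{"fingers":8,"slide":[0,0,0],"roll":1},{"fingers":8,"slide":[0,0,0],"roll":1},{"fingers":8,"slide":[0,0,0],"roll":1},{"fingers":8,"slide":[0,0,0],"roll":0.8},{"fingers":8,"slide":[0,0,0],"roll":0.4},{"fingers":8,"slide":[0,0,0],"roll":0},{"fingers":8,"slide":[0,0,0],"roll":0}]'
python3 go.py 480 -273 105
```

```text
time_s: 37.2
eef_pos: [579.7, 1.2, 109.7]
orientation: [[0.8, 0.599, 0.0], [0.599, -0.8, 0.007], [0.005, -0.006, -1.0]]
ft_force: [-0.1, -0.1, -0.8]
grip_width: 14.7
finger_force: 39.8
time_s: 37.95
eef_pos: [577.8, 1.4, 106.9]
orientation: [[1.0, 0.015, -0.004], [0.016, -1.0, 0.008], [-0.004, -0.008, -1.0]]
ft_force: [-0.3, -0.1, -0.6]
grip_width: 14.4
finger_force: 39.8
t 37.95 pos [577.8   1.4 106.9] yawY -89.1 w 14.4 ff 39.8 units [-5.100e+00  1.364e+01  1.000e-02]
```

```bash
python3 -m crank '[{"fingers":8,"slide":[-0.2,0.5,0],"roll":0},{"fingers":8,"slide":[-0.37,1,0],"roll":0},{"fingers":8,"slide":[-0.37,1,0],"roll":0},{"fingers":8,"slide":[-0.37,1,0],"roll":0},{"fingers":8,"slide":[-0.37,1,0],"roll":0},{"fingers":8,"slide":[-0.37,1,0],"roll":0},{"fingers":8,"slide":[-0.37,1,0],"roll":0},{"fingers":8,"slide":[-0.37,1,0],"roll":0},{"fingers":8,"slide":[-0.37,1,0],"roll":0},{"fingers":8,"slide":[-0.37,1,0],"roll":0}]'
python3 -m crank '[{"fingers":8,"slide":[-0.37,1,0],"roll":0},{"fingers":8,"slide":[-0.37,1,0],"roll":0},{"fingers":8,"slide":[-0.37,1,0],"roll":0},{"fingers":8,"slide":[-0.4,0.8,0],"roll":0},{"fingers":8,"slide":[-0.1,0.3,0],"roll":0},{"fingers":8,"slide":[0,0,0],"roll":0},{"fingers":8,"slide":[0,0,0],"roll":0},{"fingers":8,"slide":[0,0,0],"roll":0}]'
python3 seats.py wrist | grep -v seat
python3 go.py 480 -273 20
```

```text
time_s: 38.78
eef_pos: [509.6, -191.2, 106.6]
orientation: [[1.0, 0.015, -0.003], [0.015, -1.0, 0.008], [-0.003, -0.008, -1.0]]
ft_force: [-0.4, 1.8, -1.2]
grip_width: 15.0
finger_force: 39.8
time_s: 39.45
eef_pos: [479.7, -271.2, 106.1]
orientation: [[1.0, 0.015, -0.003], [0.015, -1.0, 0.008], [-0.002, -0.008, -1.0]]
ft_force: [-0.1, -0.1, -1.3]
grip_width: 14.7
finger_force: 39.8
wrist magnet 0.66 [ 479.6 -271.8   56.5   16.3    0.6]
wrist board 0.6 ((481.4356384277344, -275.3917541503906), (116.07184600830078, 70.2594223022461), 1.147334337234497)
t 39.75 pos [ 480.  -271.6  106.2] yawY -89.1 w 14.5 ff 39.8 units [0.01 0.11 4.31]
```

View pics/k_wrist.png

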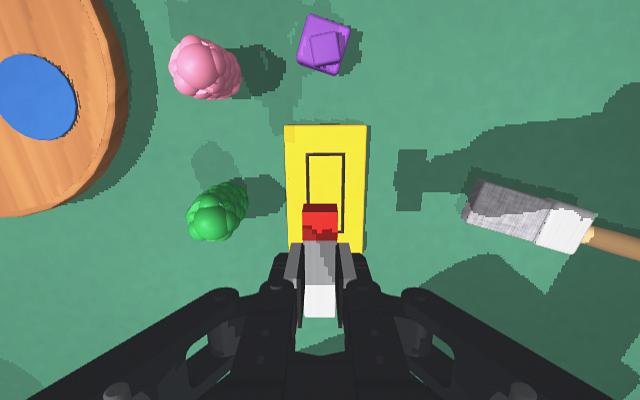

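The wrist view shows the magnet held level at (320,260), in line with the outline at (325,193). The green and pink look-alikes and the fluorite at (323,44) are clear. Lowering.

```bash
python3 -m crank '[{"fingers":8,"slide":[0.04,0.15,0.5],"roll":0},{"fingers":8,"slide":[0,0,1],"roll":0},{"fingers":8,"slide":[0,0,1],"roll":0},{"fingers":8,"slide":[0,0,1],"roll":0},{"fingers":8,"slide":[0,0,0.8],"roll":0},{"fingers":8,"slide":[0,0,0.6],"roll":0},{"fingers":8,"slide":[0,0,0.4],"roll":0},{"fingers":8,"slide":[0,0,0],"roll":0},{"fingers":8,"slide":[0,0,0],"roll":0},{"fingers":8,"slide":[0,0,0],"roll":0}]'
python3 go.py 480.5 -274 -13
```

```text
time_s: 40.58
eef_pos: [480.8, -274.7, 0.7]
orientation: [[1.0, 0.014, -0.001], [0.014, -1.0, 0.007], [-0.001, -0.007, -1.0]]
ft_force: [-0.3, 0.3, -0.5]
grip_width: 14.4
finger_force: 39.8
t 40.58 pos [ 480.8 -274.7    0.7] yawY -89.2 w 14.4 ff 39.8 units [-0.02 -0.03  0.69]
```

```bash
python3 -m crank '[{"fingers":8,"slide":[0,0,0.3],"roll":0},{"fingers":8,"slide":[0,0,0.2],"roll":0},{"fingers":8,"slide":[0,0,0.1],"roll":0},{"fingers":8,"slide":[0,0,0],"roll":0},{"fingers":8,"slide":[0,0,0],"roll":0}]'
python3 -m crank '[{"fingers":8,"slide":[0,0,0.08],"roll":0},{"fingers":8,"slide":[0,0,0],"roll":0},{"fingers":8,"slide":[0,0,0],"roll":0}]'
python3 go.py 480.5 -274 -13
```

```text
time_s: 41.0
eef_pos: [480.1, -274.1, -11.9]
orientation: [[1.0, 0.014, -0.003], [0.014, -1.0, 0.008], [-0.002, -0.008, -1.0]]
ft_force: [0.2, 0.2, -0.9]
grip_width: 14.4
finger_force: 39.8
time_s: 41.25
eef_pos: [480.3, -274.2, -13.4]
orientation: [[1.0, 0.014, -0.002], [0.014, -1.0, 0.008], [-0.002, -0.008, -1.0]]
ft_force: [-0.5, -0.1, -1.5]
grip_width: 14.6
finger_force: 39.8
t 41.25 pos [ 480.3 -274.2  -13.4] yawY -89.2 w 14.6 ff 39.8 units [ 0.01 -0.01 -0.02]
```

```bash
python3 -m crank '[{"fingers":8,"slide":[0,0,0.05],"roll":0},{"fingers":8,"slide":[0,0,0],"roll":0},{"fingers":8,"slide":[0,0,0],"roll":0}]'
python3 -m crank '[{"fingers":30,"slide":[0,0,0],"roll":0},{"fingers":30,"slide":[0,0,0],"roll":0},{"fingers":30,"slide":[0,0,0],"roll":0},{"fingers":30,"slide":[0,0,-0.2],"roll":0},{"fingers":30,"slide":[0,0,-0.5],"roll":0},{"fingers":30,"slide":[0,0,-1],"roll":0},{"fingers":30,"slide":[0,0,-1],"roll":0},{"fingers":30,"slide":[0,0,-1],"roll":0},{"fingers":30,"slide":[0,0,-1],"roll":0},{"fingers":30,"slide":[0,0,-1],"roll":0}]'
python3 -m crank '[{"fingers":60,"slide":[0,0,-1],"roll":0},{"fingers":60,"slide":[0,0,-0.5],"roll":0},{"fingers":60,"slide":[0,0,0],"roll":0},{"fingers":60,"slide":[0,0,0],"roll":0}]'
python3 seats.py wrist side| grep -v seat
python3 go.py 480 -273 105
```

```text
time_s: 41.5
eef_pos: [480.4, -274.3, -13.7]
orientation: [[1.0, 0.014, -0.002], [0.014, -1.0, 0.007], [-0.002, -0.007, -1.0]]
ft_force: [-1.0, 0.2, 5.3]
grip_width: 14.7
finger_force: 40.5
time_s: 42.33
eef_pos: [480.6, -275.1, 101.5]
orientation: [[1.0, 0.014, -0.002], [0.014, -1.0, 0.007], [-0.002, -0.007, -1.0]]
ft_force: [-0.4, 0.1, -0.5]
grip_width: 30.5
finger_force: 0.0
time_s: 42.67
eef_pos: [480.8, -275.5, 130.0]
orientation: [[1.0, 0.014, -0.001], [0.014, -1.0, 0.007], [-0.001, -0.007, -1.0]]
ft_force: [-0.3, 0.0, -0.6]
grip_width: 60.2
finger_force: 0.0
wrist magnet 0.78 [ 4.800e+02 -2.749e+02  5.640e+01  1.560e+01  3.000e-01]
wrist board 0.7 ((479.6272888183594, -275.433349609375), (119.77922058105469, 70.07510375976562), 1.2548918724060059)
side magnet 0.46 [ 479.5 -272.1   20.    55.1   89.2]
t 43.27 pos [ 480.6 -275.3  129.4] yawY -89.2 w 59.9 ff 0.0 units [-0.02 -0.1   1.22]
```

View pics/k_wrist.png

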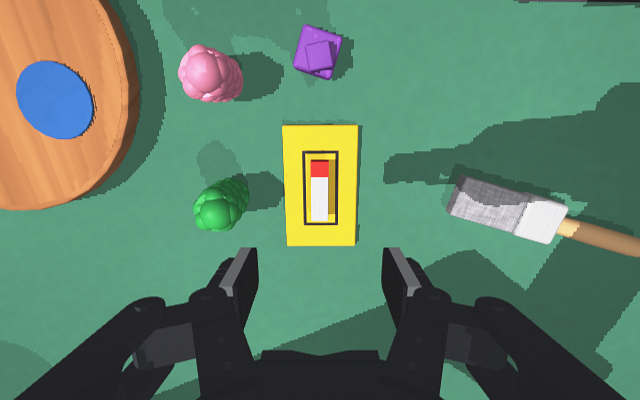

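The magnet lies centred in the outline at (320,190), in line with it, and the fluorite at (318,52) is untouched. Now to bring the specimens back, ore first.

```bash
python3 -m crank '[{"fingers":62,"slide":[0,0,0],"roll":-1},{"fingers":62,"slide":[0,0,0],"roll":-1},{"fingers":62,"slide":[0,0,0],"roll":-1},{"fingers":62,"slide":[0,0,0],"roll":-1},{"fingers":62,"slide":[0,0,0],"roll":-1},{"fingers":62,"slide":[0,0,0],"roll":-1},{"fingers":62,"slide":[0,0,0],"roll":-1},{"fingers":62,"slide":[0,0,0],"roll":-1},{"fingers":62,"slide":[0,0,0],"roll":-1},{"fingers":62,"slide":[0,0,0],"roll":-1}]'
python3 -m crank '[{"fingers":62,"slide":[0,0,0],"roll":-1},{"fingers":62,"slide":[0,0,0],"roll":-1},{"fingers":62,"slide":[0,0,0],"roll":-1},{"fingers":62,"slide":[0,0,0],"roll":-1},{"fingers":62,"slide":[0,0,0],"roll":-0.87},{"fingers":62,"slide":[0,0,0],"roll":0},{"fingers":62,"slide":[0,0,0],"roll":0}]'
python3 go.py 412 284 130
```

```text
time_s: 44.1
eef_pos: [480.6, -275.3, 129.6]
orientation: [[0.483, 0.876, -0.002], [0.876, -0.483, 0.008], [0.006, -0.006, -1.0]]
ft_force: [0.0, -0.5, 0.8]
grip_width: 62.2
finger_force: 0.0
time_s: 44.68
eef_pos: [480.6, -275.3, 129.6]
orientation: [[0.002, 1.0, -0.002], [1.0, -0.002, 0.008], [0.008, -0.002, -1.0]]
ft_force: [0.1, 0.0, 0.8]
grip_width: 62.0
finger_force: 0.0
t 44.68 pos [ 480.6 -275.3  129.6] yawY -0.1 w 62.0 ff 0.0 units [27.96 -3.48  0.2 ]
```

```bash
python3 -m crank '[{"fingers":62,"slide":[0.6,-0.1,0],"roll":0},{"fingers":62,"slide":[1,-0.12,0],"roll":0},{"fingers":62,"slide":[1,-0.12,0],"roll":0},{"fingers":62,"slide":[1,-0.12,0],"roll":0},{"fingers":62,"slide":[1,-0.12,0],"roll":0},{"fingers":62,"slide":[1,-0.12,0],"roll":0},{"fingers":62,"slide":[1,-0.12,0],"roll":0},{"fingers":62,"slide":[1,-0.12,0],"roll":0},{"fingers":62,"slide":[1,-0.12,0],"roll":0},{"fingers":62,"slide":[1,-0.12,0],"roll":0}]'
python3 -m crank '[{"fingers":62,"slide":[1,-0.12,0],"roll":0},{"fingers":62,"slide":[1,-0.12,0],"roll":0},{"fingers":62,"slide":[1,-0.12,0],"roll":0},{"fingers":62,"slide":[1,-0.12,0],"roll":0},{"fingers":62,"slide":[1,-0.12,0],"roll":0},{"fingers":62,"slide":[1,-0.12,0],"roll":0},{"fingers":62,"slide":[1,-0.12,0],"roll":0},{"fingers":62,"slide":[1,-0.12,0],"roll":0},{"fingers":62,"slide":[1,-0.12,0],"roll":0},{"fingers":62,"slide":[1,-0.12,0],"roll":0}]'
python3 -m crank '[{"fingers":62,"slide":[1,-0.12,0],"roll":0},{"fingers":62,"slide":[1,-0.12,0],"roll":0},{"fingers":62,"slide":[1,-0.12,0],"roll":0},{"fingers":62,"slide":[1,-0.12,0],"roll":0},{"fingers":62,"slide":[1,-0.12,0],"roll":0},{"fingers":62,"slide":[1,-0.12,0],"roll":0},{"fingers":62,"slide":[1,-0.12,0],"roll":0},{"fingers":62,"slide":[0.4,0,0],"roll":0},{"fingers":62,"slide":[0,0,0],"roll":0},{"fingers":62,"slide":[0,0,0],"roll":0}]'
cat > spec.py <<'E'
from h import *
im=snap('wrist','sp'); w=cloud(im)
for q in ['ore_center','vanadinite_center','aragonite_center']:
    for r in trace('wrist',q)[:2]:
        p=w[r['mask']]; p=p[np.isfinite(p[:,0])]; b=np.nanmax(p[:,2])-70
        p=p[p[:,2]>b+15]; print(q,round(r['p'],2),np.round(r['at']),((np.percentile(p,1,0)+np.percentile(p,99,0))/2).round(),np.percentile(p,1,0).round(),np.percentile(p,99,0).round())
E
python3 spec.py; python3 go.py 412 284 -6
```

```text
time_s: 45.52
eef_pos: [456.1, -81.6, 131.2]
orientation: [[0.001, 1.0, -0.002], [1.0, -0.001, 0.008], [0.008, -0.002, -1.0]]
ft_force: [0.1, 1.1, 0.6]
grip_width: 61.9
finger_force: 0.0
time_s: 46.35
eef_pos: [431.7, 118.1, 132.8]
orientation: [[0.001, 1.0, -0.002], [1.0, -0.001, 0.008], [0.008, -0.002, -1.0]]
ft_force: [0.8, -0.0, 0.5]
grip_width: 62.0
finger_force: 0.0
time_s: 47.18
eef_pos: [415.3, 264.5, 133.8]
orientation: [[-0.001, 1.0, -0.003], [1.0, 0.001, 0.007], [0.007, -0.003, -1.0]]
ft_force: [0.9, 0.1, 0.7]
grip_width: 62.1
finger_force: 0.0
ore_center 0.74 [317. 177.] [412. 285.  52.] [394. 267.  28.] [430. 303.  77.]
vanadinite_center 0.65 [418. 183.] [496. 279.  51.] [480. 263.  25.] [512. 295.  78.]
aragonite_center 0.91 [515. 193.] [584. 266.  50.] [567. 248.  24.] [601. 283.  76.]
t 47.38 pos [415.8 263.7 133.9] yawY -0.0 w 62.2 ff 0.0 units [ 0.96 -0.17  7.  ]
```

```bash
python3 -m crank '[{"fingers":62,"slide":[0.6,-0.1,0],"roll":0},{"fingers":62,"slide":[0.4,-0.07,0],"roll":0},{"fingers":62,"slide":[0,0,0.7],"roll":0},{"fingers":62,"slide":[0,0,1],"roll":0},{"fingers":62,"slide":[0,0,1],"roll":0},{"fingers":62,"slide":[0,0,1],"roll":0},{"fingers":62,"slide":[0,0,1],"roll":0},{"fingers":62,"slide":[0,0,0.5],"roll":0},{"fingers":62,"slide":[0,0,0],"roll":0},{"fingers":62,"slide":[0,0,0],"roll":0}]'
python3 go.py 412 284.5 -5
python3 -m crank '[{"fingers":62,"slide":[0,0,0.8],"roll":0},{"fingers":62,"slide":[0,0,0.6],"roll":0},{"fingers":62,"slide":[0,0,0.2],"roll":0},{"fingers":62,"slide":[0,0,0],"roll":0},{"fingers":62,"slide":[0,0,0],"roll":0}]'
python3 go.py 412 284.5 -5
```

```text
time_s: 48.22
eef_pos: [411.9, 285.6, 30.0]
orientation: [[-0.001, 1.0, -0.003], [1.0, 0.001, 0.007], [0.007, -0.003, -1.0]]
ft_force: [-0.1, 0.3, 0.7]
grip_width: 62.2
finger_force: 0.0
t 48.22 pos [411.9 285.6  30. ] yawY 0.1 w 62.2 ff 0.0 units [-0.07  0.01  1.75]
time_s: 48.63
eef_pos: [412.7, 286.1, -1.0]
orientation: [[-0.001, 1.0, -0.001], [1.0, 0.001, 0.008], [0.008, -0.001, -1.0]]
ft_force: [0.1, -0.4, 0.9]
grip_width: 62.0
finger_force: 0.0
t 48.63 pos [412.7 286.1  -1. ] yawY 0.0 w 62.0 ff 0.0 units [-0.08 -0.04  0.2 ]
```

```bash
python3 -m crank '[{"fingers":62,"slide":[-0.08,0,0],"roll":0},{"fingers":62,"slide":[0,0,0],"roll":0},{"fingers":30,"slide":[0,0,0],"roll":0},{"fingers":30,"slide":[0,0,0],"roll":0},{"fingers":30,"slide":[0,0,0],"roll":0},{"fingers":30,"slide":[0,0,0],"roll":0},{"fingers":30,"slide":[0,0,0],"roll":0},{"fingers":30,"slide":[0,0,0],"roll":0}]' 50
python3 -m crank '[{"fingers":30,"slide":[0,0,-0.3],"roll":0},{"fingers":30,"slide":[0,0,-0.7],"roll":0},{"fingers":30,"slide":[0,0,-1],"roll":0},{"fingers":30,"slide":[0,0,-1],"roll":0},{"fingers":30,"slide":[0,0,-1],"roll":0},{"fingers":30,"slide":[0,0,-1],"roll":0},{"fingers":30,"slide":[0,0,-0.7],"roll":0},{"fingers":30,"slide":[0,0,-0.3],"roll":0},{"fingers":30,"slide":[0,0,0],"roll":0}]'
python3 go.py 556 -56 115
```

```text
time_s: 49.3
eef_pos: [412.3, 284.2, -1.3]
orientation: [[-0.001, 1.0, -0.002], [1.0, 0.001, 0.008], [0.008, -0.002, -1.0]]
ft_force: [-1.4, -0.1, 5.3]
grip_width: 37.2
finger_force: 49.6
time_s: 50.05
eef_pos: [413.1, 283.5, 119.3]
orientation: [[-0.001, 1.0, -0.0], [1.0, 0.001, 0.009], [0.009, -0.0, -1.0]]
ft_force: [-0.4, -1.1, -3.4]
grip_width: 36.7
finger_force: 50.5
t 50.05 pos [413.1 283.5 119.3] yawY 0.0 w 36.7 ff 50.5 units [-16.98   7.13   0.06]
```

```bash
python3 -m crank '[{"fingers":30,"slide":[-0.4,0.17,0],"roll":0},{"fingers":30,"slide":[-0.8,0.34,0],"roll":0},{"fingers":30,"slide":[-1,0.42,0],"roll":0},{"fingers":30,"slide":[-1,0.42,0],"roll":0},{"fingers":30,"slide":[-1,0.42,0],"roll":0},{"fingers":30,"slide":[-1,0.42,0],"roll":0},{"fingers":30,"slide":[-1,0.42,0],"roll":0},{"fingers":30,"slide":[-1,0.42,0],"roll":0},{"fingers":30,"slide":[-1,0.42,0],"roll":0},{"fingers":30,"slide":[-1,0.42,0],"roll":0}]'
python3 -m crank '[{"fingers":30,"slide":[-1,0.42,0],"roll":0},{"fingers":30,"slide":[-1,0.42,0],"roll":0},{"fingers":30,"slide":[-1,0.42,0],"roll":0},{"fingers":30,"slide":[-1,0.42,0],"roll":0},{"fingers":30,"slide":[-1,0.42,0],"roll":0},{"fingers":30,"slide":[-1,0.42,0],"roll":0},{"fingers":30,"slide":[-1,0.42,0],"roll":0},{"fingers":30,"slide":[-0.6,0.25,0],"roll":0},{"fingers":30,"slide":[-0.2,0.08,0],"roll":0},{"fingers":30,"slide":[0,0,0],"roll":0}]'
python3 -m crank '[{"fingers":30,"slide":[0,0,0.5],"roll":0},{"fingers":30,"slide":[0,0,1],"roll":0},{"fingers":30,"slide":[0,0,1],"roll":0},{"fingers":30,"slide":[0,0,0.7],"roll":0},{"fingers":30,"slide":[0,0,0.4],"roll":0},{"fingers":30,"slide":[0,0,0],"roll":0},{"fingers":30,"slide":[0,0,0],"roll":0}]'
python3 go.py 556 -56 26; python3 spec.py | grep ore
```

```text
time_s: 50.88
eef_pos: [488.9, 97.4, 114.8]
orientation: [[-0.0, 1.0, -0.005], [1.0, 0.0, 0.007], [0.007, -0.005, -1.0]]
ft_force: [-0.6, 0.6, -2.7]
grip_width: 37.2
finger_force: 50.5
time_s: 51.72
eef_pos: [554.8, -57.5, 114.0]
orientation: [[0.001, 1.0, -0.004], [1.0, -0.001, 0.008], [0.008, -0.004, -1.0]]
ft_force: [-0.1, -0.1, -3.2]
grip_width: 36.8
finger_force: 50.5
time_s: 52.3
eef_pos: [554.6, -55.3, 42.8]
orientation: [[-0.002, 1.0, -0.004], [1.0, 0.002, 0.008], [0.008, -0.004, -1.0]]
ft_force: [-0.4, -0.0, -3.1]
grip_width: 36.5
finger_force: 50.5
t 52.3 pos [554.6 -55.3  42.8] yawY 0.1 w 36.5 ff 50.5 units [-0.04  0.07  0.84]
ore_center 0.98 [318. 279.] [555. -53.  95.] [537. -69.  69.] [572. -36. 121.]
ore_center 0.61 [203. 383.] [522. -54. 142.] [514. -69. 123.] [531. -40. 160.]
```

```bash
python3 -m crank '[{"fingers":30,"slide":[-0.1,0.06,0.4],"roll":0},{"fingers":30,"slide":[0,0,0.2],"roll":0},{"fingers":30,"slide":[0,0,0.12],"roll":0},{"fingers":30,"slide":[0,0,0],"roll":0},{"fingers":30,"slide":[0,0,0],"roll":0}]'
python3 -m crank '[{"fingers":30,"slide":[0,0,0.06],"roll":0},{"fingers":30,"slide":[0,0,0],"roll":0},{"fingers":30,"slide":[0,0,0],"roll":0}]'
```

```text
time_s: 52.92
eef_pos: [556.0, -58.0, 28.3]
orientation: [[-0.001, 1.0, -0.003], [1.0, 0.001, 0.008], [0.008, -0.003, -1.0]]
ft_force: [0.2, -0.4, -2.7]
grip_width: 36.7
finger_force: 50.5
time_s: 53.17
eef_pos: [556.5, -58.1, 27.5]
orientation: [[-0.001, 1.0, -0.002], [1.0, 0.001, 0.008], [0.008, -0.002, -1.0]]
ft_force: [0.3, 0.4, -2.4]
grip_width: 36.7
finger_force: 50.5
```

```bash
python3 -m crank '[{"fingers":30,"slide":[0.05,0,0.06],"roll":0},{"fingers":30,"slide":[0,0,0],"roll":0},{"fingers":30,"slide":[0,0,0],"roll":0}]'
python3 -m crank '[{"fingers":30,"slide":[0,0,0.05],"roll":0},{"fingers":30,"slide":[0,0,0],"roll":0},{"fingers":30,"slide":[0,0,0],"roll":0}]'
```

```text
time_s: 53.42
eef_pos: [556.3, -57.0, 26.2]
orientation: [[-0.001, 1.0, -0.002], [1.0, 0.001, 0.008], [0.008, -0.002, -1.0]]
ft_force: [0.7, 0.5, -2.9]
grip_width: 36.7
finger_force: 50.5
time_s: 53.67
eef_pos: [556.5, -57.1, 25.7]
orientation: [[-0.001, 1.0, -0.002], [1.0, 0.001, 0.008], [0.008, -0.002, -1.0]]
ft_force: [-2.2, 0.7, 2.4]
grip_width: 37.0
finger_force: 50.9
```

```bash
python3 -m crank '[{"fingers":62,"slide":[0,0,0],"roll":0},{"fingers":62,"slide":[0,0,0],"roll":0},{"fingers":62,"slide":[0,0,0],"roll":0},{"fingers":62,"slide":[0,0,-0.3],"roll":0},{"fingers":62,"slide":[0,0,-0.8],"roll":0},{"fingers":62,"slide":[0,0,-1],"roll":0},{"fingers":62,"slide":[0,0,-1],"roll":0},{"fingers":62,"slide":[0,0,-1],"roll":0},{"fingers":62,"slide":[0,0,-1],"roll":0},{"fingers":62,"slide":[0.4,-0.07,-0.4],"roll":0}]'
python3 -m crank '[{"fingers":62,"slide":[1,-0.17,0],"roll":0},{"fingers":62,"slide":[1,-0.17,0],"roll":0},{"fingers":62,"slide":[1,-0.17,0],"roll":0},{"fingers":62,"slide":[1,-0.17,0],"roll":0},{"fingers":62,"slide":[1,-0.17,0],"roll":0},{"fingers":62,"slide":[1,-0.17,0],"roll":0},{"fingers":62,"slide":[1,-0.17,0],"roll":0},{"fingers":62,"slide":[1,-0.17,0],"roll":0},{"fingers":62,"slide":[1,-0.17,0],"roll":0},{"fingers":62,"slide":[1,-0.17,0],"roll":0}]'
python3 -m crank '[{"fingers":62,"slide":[1,-0.17,0],"roll":0},{"fingers":62,"slide":[1,-0.17,0],"roll":0},{"fingers":62,"slide":[1,-0.17,0],"roll":0},{"fingers":62,"slide":[1,-0.17,0],"roll":0},{"fingers":62,"slide":[1,-0.17,0],"roll":0},{"fingers":62,"slide":[0.9,-0.15,0],"roll":0},{"fingers":62,"slide":[0.4,-0.1,0],"roll":0},{"fingers":62,"slide":[0,0,0],"roll":0},{"fingers":62,"slide":[0,0,0],"roll":0}]'
python3 spec.py; python3 go.py 500 276.5 -2
```

```text
time_s: 54.5
eef_pos: [557.3, -51.1, 138.6]
orientation: [[0.001, 1.0, 0.002], [1.0, -0.001, 0.006], [0.006, 0.002, -1.0]]
ft_force: [0.9, -0.2, 0.8]
grip_width: 61.8
finger_force: 0.0
time_s: 55.33
eef_pos: [520.3, 151.6, 136.7]
orientation: [[-0.001, 1.0, -0.003], [1.0, 0.001, 0.008], [0.008, -0.003, -1.0]]
ft_force: [0.3, -0.5, 0.0]
grip_width: 62.0
finger_force: 0.0
time_s: 56.08
eef_pos: [498.6, 276.0, 137.7]
orientation: [[-0.002, 1.0, -0.003], [1.0, 0.002, 0.007], [0.007, -0.003, -1.0]]
ft_force: [0.3, -0.2, 0.3]
grip_width: 62.0
finger_force: 0.0
vanadinite_center 0.6 [321. 194.] [499. 279.  52.] [482. 264.  25.] [516. 295.  78.]
aragonite_center 0.78 [414. 204.] [585. 266.  50.] [567. 248.  24.] [602. 284.  76.]
t 56.28 pos [499.2 275.1 137.9] yawY -0.0 w 62.1 ff 0.0 units [0.02 0.06 7.  ]
```

```bash
python3 -m crank '[{"fingers":62,"slide":[0.07,0.05,0.5],"roll":0},{"fingers":62,"slide":[0,0,1],"roll":0},{"fingers":62,"slide":[0,0,1],"roll":0},{"fingers":62,"slide":[0,0,1],"roll":0},{"fingers":62,"slide":[0,0,1],"roll":0},{"fingers":62,"slide":[0,0,1],"roll":0},{"fingers":62,"slide":[0,0,0.9],"roll":0},{"fingers":62,"slide":[0,0,0.5],"roll":0},{"fingers":62,"slide":[0,0,0],"roll":0},{"fingers":62,"slide":[0,0,0],"roll":0}]'
python3 go.py 500 277.5 -1
```

```text
time_s: 57.12
eef_pos: [499.4, 278.1, -0.4]
orientation: [[-0.0, 1.0, -0.004], [1.0, 0.0, 0.007], [0.007, -0.004, -1.0]]
ft_force: [0.6, -0.3, 0.1]
grip_width: 62.0
finger_force: 0.0
t 57.12 pos [ 4.994e+02  2.781e+02 -4.000e-01] yawY 0.0 w 62.0 ff 0.0 units [-0.03  0.03  0.03]
```

```bash
python3 -m crank '[{"fingers":30,"slide":[0,0,0],"roll":0},{"fingers":30,"slide":[0,0,0],"roll":0},{"fingers":30,"slide":[0,0,0],"roll":0},{"fingers":30,"slide":[0,0,0],"roll":0},{"fingers":30,"slide":[0,0,0],"roll":0},{"fingers":30,"slide":[0,0,0],"roll":0}]' 45
python3 -m crank '[{"fingers":30,"slide":[0,0,-0.3],"roll":0},{"fingers":30,"slide":[0,0,-0.7],"roll":0},{"fingers":30,"slide":[0,0,-1],"roll":0},{"fingers":30,"slide":[0,0,-1],"roll":0},{"fingers":30,"slide":[0,0,-1],"roll":0},{"fingers":30,"slide":[0,0,-1],"roll":0},{"fingers":30,"slide":[0,0,-0.7],"roll":0},{"fingers":30,"slide":[0,0,-0.3],"roll":0},{"fingers":30,"slide":[0,0,0],"roll":0}]'
python3 go.py 538.5 48 115
python3 -m crank '[{"fingers":30,"slide":[-0.5,0.1,0],"roll":0},{"fingers":30,"slide":[-1,0.17,0],"roll":0},{"fingers":30,"slide":[-1,0.17,0],"roll":0},{"fingers":30,"slide":[-1,0.17,0],"roll":0},{"fingers":30,"slide":[-1,0.17,0],"roll":0},{"fingers":30,"slide":[-1,0.17,0],"roll":0},{"fingers":30,"slide":[-1,0.17,0],"roll":0},{"fingers":30,"slide":[-1,0.17,0],"roll":0},{"fingers":30,"slide":[-1,0.17,0],"roll":0},{"fingers":30,"slide":[-1,0.17,0],"roll":0}]'
python3 -m crank '[{"fingers":30,"slide":[-1,0.17,0],"roll":0},{"fingers":30,"slide":[-0.7,0.12,0],"roll":0},{"fingers":30,"slide":[-0.3,0.05,0],"roll":0},{"fingers":30,"slide":[0,0,0],"roll":0},{"fingers":30,"slide":[0,0,0],"roll":0}]'
python3 go.py 538.5 48 45
```

```text
time_s: 57.62
eef_pos: [500.9, 279.0, 1.5]
orientation: [[-0.001, 1.0, 0.0], [1.0, 0.001, 0.009], [0.009, 0.0, -1.0]]
ft_force: [-0.6, 0.3, 7.2]
grip_width: 36.6
finger_force: 45.4
time_s: 58.37
eef_pos: [500.9, 278.0, 121.6]
orientation: [[-0.001, 1.0, 0.0], [1.0, 0.001, 0.009], [0.009, 0.0, -1.0]]
ft_force: [-0.0, 0.8, -2.7]
grip_width: 36.6
finger_force: 45.3
t 58.37 pos [500.9 278.  121.6] yawY 0.0 w 36.6 ff 45.3 units [-11.5    1.87   0.23]
time_s: 59.2
eef_pos: [531.4, 85.8, 116.8]
orientation: [[-0.0, 1.0, -0.005], [1.0, 0.0, 0.007], [0.007, -0.005, -1.0]]
ft_force: [1.3, 0.8, -1.5]
grip_width: 36.3
finger_force: 45.3
time_s: 59.62
eef_pos: [538.7, 47.6, 117.3]
orientation: [[-0.0, 1.0, -0.004], [1.0, 0.0, 0.008], [0.008, -0.004, -1.0]]
ft_force: [-0.2, 0.0, -1.2]
grip_width: 36.2
finger_force: 45.3
t 59.62 pos [538.7  47.6 117.3] yawY 0.0 w 36.2 ff 45.3 units [-0.01  0.    3.61]
```

```bash
python3 -m crank '[{"fingers":30,"slide":[-0.03,0,0.5],"roll":0},{"fingers":30,"slide":[0,0,1],"roll":0},{"fingers":30,"slide":[0,0,1],"roll":0},{"fingers":30,"slide":[0,0,0.8],"roll":0},{"fingers":30,"slide":[0,0,0.5],"roll":0},{"fingers":30,"slide":[0,0,0.3],"roll":0},{"fingers":30,"slide":[0,0,0.1],"roll":0},{"fingers":30,"slide":[0,0,0],"roll":0},{"fingers":30,"slide":[0,0,0],"roll":0},{"fingers":30,"slide":[0,0,0],"roll":0}]'
python3 spec.py | grep van; python3 go.py 538.5 48 28
```

```text
time_s: 60.45
eef_pos: [540.2, 47.7, 35.0]
orientation: [[-0.001, 1.0, -0.001], [1.0, 0.001, 0.008], [0.008, -0.001, -1.0]]
ft_force: [0.4, 0.4, -1.7]
grip_width: 36.5
finger_force: 45.3
t 60.65 pos [539.8  47.6  34.7] yawY 0.0 w 36.7 ff 45.3 units [ 0.02 -0.07  0.34]
```

```bash
python3 -m crank '[{"fingers":30,"slide":[0,-0.06,0.15],"roll":0},{"fingers":30,"slide":[0,0,0.1],"roll":0},{"fingers":30,"slide":[0,0,0],"roll":0},{"fingers":30,"slide":[0,0,0],"roll":0}]'
python3 -m crank '[{"fingers":30,"slide":[0,0,0.06],"roll":0},{"fingers":30,"slide":[0,0,0],"roll":0},{"fingers":30,"slide":[0,0,0],"roll":0}]'
```

```text
time_s: 60.98
eef_pos: [537.9, 47.7, 28.9]
orientation: [[-0.001, 1.0, -0.003], [1.0, 0.001, 0.008], [0.008, -0.003, -1.0]]
ft_force: [-1.0, -0.0, -1.6]
grip_width: 36.2
finger_force: 45.3
time_s: 61.23
eef_pos: [538.1, 47.7, 28.5]
orientation: [[-0.001, 1.0, -0.002], [1.0, 0.001, 0.008], [0.008, -0.002, -1.0]]
ft_force: [-2.9, 0.1, 5.5]
grip_width: 36.3
finger_force: 45.8
```

```bash
python3 -m crank '[{"fingers":62,"slide":[0,0,0],"roll":0},{"fingers":62,"slide":[0,0,0],"roll":0},{"fingers":62,"slide":[0,0,0],"roll":0},{"fingers":62,"slide":[0,0,-0.3],"roll":0},{"fingers":62,"slide":[0,0,-0.8],"roll":0},{"fingers":62,"slide":[0,0,-1],"roll":0},{"fingers":62,"slide":[0,0,-1],"roll":0},{"fingers":62,"slide":[0,0,-1],"roll":0},{"fingers":62,"slide":[0,0,-1],"roll":0},{"fingers":62,"slide":[0.4,0.09,-0.3],"roll":0}]'
python3 -m crank '[{"fingers":62,"slide":[1,0.22,0],"roll":0},{"fingers":62,"slide":[1,0.22,0],"roll":0},{"fingers":62,"slide":[1,0.22,0],"roll":0},{"fingers":62,"slide":[1,0.22,0],"roll":0},{"fingers":62,"slide":[1,0.22,0],"roll":0},{"fingers":62,"slide":[1,0.22,0],"roll":0},{"fingers":62,"slide":[1,0.22,0],"roll":0},{"fingers":62,"slide":[1,0.22,0],"roll":0},{"fingers":62,"slide":[1,0.22,0],"roll":0},{"fingers":62,"slide":[1,0.22,0],"roll":0}]'
python3 -m crank '[{"fingers":62,"slide":[0.5,0.11,0],"roll":0},{"fingers":62,"slide":[0,0,0],"roll":0},{"fingers":62,"slide":[0,0,0],"roll":0},{"fingers":62,"slide":[0,0,0],"roll":0}]'
python3 spec.py; python3 go.py 586.5 266 0
```

```text
time_s: 62.07
eef_pos: [542.0, 54.1, 139.3]
orientation: [[0.001, 1.0, 0.002], [1.0, -0.001, 0.007], [0.007, 0.002, -1.0]]
ft_force: [0.4, -0.1, 0.7]
grip_width: 62.3
finger_force: 0.0
time_s: 62.9
eef_pos: [583.7, 256.6, 136.7]
orientation: [[-0.001, 1.0, -0.003], [1.0, 0.001, 0.008], [0.008, -0.003, -1.0]]
ft_force: [-0.8, -0.4, 0.8]
grip_width: 61.8
finger_force: 0.0
time_s: 63.23
eef_pos: [585.8, 264.1, 137.1]
orientation: [[-0.0, 1.0, -0.003], [1.0, 0.0, 0.007], [0.007, -0.003, -1.0]]
ft_force: [0.0, -0.1, -0.5]
grip_width: 61.7
finger_force: 0.0
aragonite_center 0.88 [317. 191.] [586. 266.  51.] [568. 248.  25.] [603. 284.  76.]
t 63.43 pos [586.3 263.9 137.6] yawY -0.0 w 62.0 ff 0.0 units [0.05 0.03 6.88]
```

```bash
python3 -m crank '[{"fingers":62,"slide":[0.06,0.02,0.5],"roll":0},{"fingers":62,"slide":[0,0,1],"roll":0},{"fingers":62,"slide":[0,0,1],"roll":0},{"fingers":62,"slide":[0,0,1],"roll":0},{"fingers":62,"slide":[0,0,1],"roll":0},{"fingers":62,"slide":[0,0,1],"roll":0},{"fingers":62,"slide":[0,0,0.9],"roll":0},{"fingers":62,"slide":[0,0,0.4],"roll":0},{"fingers":62,"slide":[0,0,0],"roll":0},{"fingers":62,"slide":[0,0,0],"roll":0}]'
python3 go.py 586.5 266 0
python3 -m crank '[{"fingers":30,"slide":[0,0,0],"roll":0},{"fingers":30,"slide":[0,0,0],"roll":0},{"fingers":30,"slide":[0,0,0],"roll":0},{"fingers":30,"slide":[0,0,0],"roll":0},{"fingers":30,"slide":[0,0,0],"roll":0},{"fingers":30,"slide":[0,0,0],"roll":0}]' 40
python3 -m crank '[{"fingers":30,"slide":[0,0,-0.3],"roll":0},{"fingers":30,"slide":[0,0,-0.7],"roll":0},{"fingers":30,"slide":[0,0,-1],"roll":0},{"fingers":30,"slide":[0,0,-1],"roll":0},{"fingers":30,"slide":[0,0,-1],"roll":0},{"fingers":30,"slide":[0,0,-1],"roll":0},{"fingers":30,"slide":[0,0,-0.7],"roll":0},{"fingers":30,"slide":[0,0,-0.3],"roll":0},{"fingers":30,"slide":[0,0,0],"roll":0}]'
python3 go.py 636.5 9.5 115
```

```text
time_s: 64.27
eef_pos: [586.1, 267.0, 1.3]
orientation: [[-0.0, 1.0, -0.003], [1.0, 0.0, 0.008], [0.008, -0.003, -1.0]]
ft_force: [0.3, 0.1, -0.1]
grip_width: 62.0
finger_force: 0.0
t 64.27 pos [586.1 267.    1.3] yawY 0.0 w 62.0 ff 0.0 units [-0.05  0.02  0.06]
time_s: 64.77
eef_pos: [587.6, 267.6, 3.2]
orientation: [[-0.001, 1.0, 0.0], [1.0, 0.001, 0.009], [0.009, 0.0, -1.0]]
ft_force: [-0.4, 0.1, 5.7]
grip_width: 36.4
finger_force: 40.5
time_s: 65.52
eef_pos: [587.6, 266.6, 123.3]
orientation: [[-0.001, 1.0, 0.0], [1.0, 0.001, 0.009], [0.009, 0.0, -1.0]]
ft_force: [0.6, 1.3, -1.7]
grip_width: 36.6
finger_force: 40.2
t 65.52 pos [587.6 266.6 123.3] yawY 0.0 w 36.6 ff 40.2 units [-12.86   2.44   0.31]
```

Final reading for the seat is about 30.

```bash
python3 -m crank '[{"fingers":30,"slide":[-0.5,0.1,0],"roll":0},{"fingers":30,"slide":[-1,0.19,0],"roll":0},{"fingers":30,"slide":[-1,0.19,0],"roll":0},{"fingers":30,"slide":[-1,0.19,0],"roll":0},{"fingers":30,"slide":[-1,0.19,0],"roll":0},{"fingers":30,"slide":[-1,0.19,0],"roll":0},{"fingers":30,"slide":[-1,0.19,0],"roll":0},{"fingers":30,"slide":[-1,0.19,0],"roll":0},{"fingers":30,"slide":[-1,0.19,0],"roll":0},{"fingers":30,"slide":[-1,0.19,0],"roll":0}]'
python3 -m crank '[{"fingers":30,"slide":[-1,0.19,0],"roll":0},{"fingers":30,"slide":[-1,0.19,0],"roll":0},{"fingers":30,"slide":[-0.9,0.17,0],"roll":0},{"fingers":30,"slide":[-0.5,0.1,0],"roll":0},{"fingers":30,"slide":[0,0,0],"roll":0},{"fingers":30,"slide":[0,0,0],"roll":0},{"fingers":30,"slide":[0,0,0],"roll":0}]'
python3 go.py 636.5 9.5 45
python3 -m crank '[{"fingers":30,"slide":[0,0,0.5],"roll":0},{"fingers":30,"slide":[0,0,1],"roll":0},{"fingers":30,"slide":[0,0,1],"roll":0},{"fingers":30,"slide":[0,0,0.8],"roll":0},{"fingers":30,"slide":[0,0,0.5],"roll":0},{"fingers":30,"slide":[0,0,0.3],"roll":0},{"fingers":30,"slide":[0,0,0],"roll":0},{"fingers":30,"slide":[0,0,0],"roll":0},{"fingers":30,"slide":[0,0,0],"roll":0}]'
python3 spec.py; python3 go.py 636.5 9.5 30
```

```text
time_s: 66.35
eef_pos: [621.7, 74.4, 118.0]
orientation: [[-0.0, 1.0, -0.006], [1.0, 0.0, 0.007], [0.007, -0.006, -1.0]]
ft_force: [-1.4, 0.6, -1.3]
grip_width: 36.6
finger_force: 40.2
time_s: 66.93
eef_pos: [635.3, 9.1, 118.8]
orientation: [[-0.001, 1.0, -0.004], [1.0, 0.001, 0.008], [0.008, -0.004, -1.0]]
ft_force: [-0.4, 0.6, -2.0]
grip_width: 36.5
finger_force: 40.2
t 66.93 pos [635.3   9.1 118.8] yawY 0.1 w 36.5 ff 40.2 units [-0.01  0.08  3.69]
time_s: 67.68
eef_pos: [636.7, 9.0, 38.4]
orientation: [[-0.001, 1.0, -0.001], [1.0, 0.001, 0.008], [0.008, -0.001, -1.0]]
ft_force: [-0.5, -0.2, -1.4]
grip_width: 36.5
finger_force: 40.2
ore_center 0.9 [196. 380.] [597.   6. 138.] [585.  -5. 120.] [609.  17. 155.]
vanadinite_center 0.86 [ 99. 190.] [541.  47.  79.] [526.  30.  53.] [556.  63. 105.]
aragonite_center 0.62 [318. 277.] [637.   8.  86.] [619.  -9.  60.] [654.  25. 111.]
t 67.88 pos [636.4   8.8  38.3] yawY 0.0 w 36.3 ff 40.2 units [0.03 0.   0.41]
```

```bash
python3 -m crank '[{"fingers":30,"slide":[0.02,0,0.2],"roll":0},{"fingers":30,"slide":[0,0,0.1],"roll":0},{"fingers":30,"slide":[0,0,0.08],"roll":0},{"fingers":30,"slide":[0,0,0],"roll":0},{"fingers":30,"slide":[0,0,0],"roll":0}]'
python3 -m crank '[{"fingers":30,"slide":[0,0,0.05],"roll":0},{"fingers":30,"slide":[0,0,0],"roll":0},{"fingers":30,"slide":[0,0,0],"roll":0}]'
```

```text
time_s: 68.3
eef_pos: [635.6, 9.4, 30.2]
orientation: [[-0.001, 1.0, -0.002], [1.0, 0.001, 0.008], [0.008, -0.002, -1.0]]
ft_force: [-2.2, 0.2, 3.9]
grip_width: 36.6
finger_force: 40.5
time_s: 68.55
eef_pos: [635.6, 9.3, 30.2]
orientation: [[-0.001, 1.0, -0.002], [1.0, 0.001, 0.007], [0.007, -0.002, -1.0]]
ft_force: [-4.5, 0.6, 11.8]
grip_width: 36.9
finger_force: 41.2
```

```bash
python3 -m crank '[{"fingers":62,"slide":[0,0,0],"roll":0},{"fingers":62,"slide":[0,0,0],"roll":0},{"fingers":62,"slide":[0,0,0],"roll":0},{"fingers":62,"slide":[0,0,-0.3],"roll":0},{"fingers":62,"slide":[0,0,-0.8],"roll":0},{"fingers":62,"slide":[0,0,-1],"roll":0},{"fingers":62,"slide":[0,0,-1],"roll":0},{"fingers":62,"slide":[0,0,-1],"roll":0},{"fingers":62,"slide":[0,0,-1],"roll":0},{"fingers":62,"slide":[0,0,-1],"roll":0}]'
python3 -m crank '[{"fingers":62,"slide":[0,-1,-1],"roll":0},{"fingers":62,"slide":[0,-1,-1],"roll":0},{"fingers":62,"slide":[0,-1,0],"roll":0},{"fingers":62,"slide":[0,-1,0],"roll":0},{"fingers":62,"slide":[0,-1,0],"roll":0},{"fingers":62,"slide":[0,-1,0],"roll":0},{"fingers":62,"slide":[0,0,0],"roll":0},{"fingers":62,"slide":[0,0,0],"roll":0}]'
python3 spec.py
python3 - <<'E'
from h import *
for cam in('side','scene'):
    im=snap(cam,'e_'+cam); w=cloud(im)
    for q in ['magnet_center','fluorite']:
        for r in trace(cam,q)[:1]:
            p=w[r['mask']];print(cam,q,round(r['p'],2),np.nanmedian(p,0).round())
E
python3 go.py 0 0 0
```

```text
time_s: 69.38
eef_pos: [636.0, 8.5, 152.0]
orientation: [[-0.001, 1.0, -0.002], [1.0, 0.001, 0.008], [0.008, -0.002, -1.0]]
ft_force: [0.7, -0.2, 0.2]
grip_width: 61.8
finger_force: 0.0
time_s: 70.05
eef_pos: [515.7, 8.1, 191.7]
orientation: [[-0.001, 1.0, -0.002], [1.0, 0.001, 0.008], [0.008, -0.002, -1.0]]
ft_force: [0.1, -0.6, 0.6]
grip_width: 61.7
finger_force: 0.0
ore_center 0.91 [285. 331.] [ 471. -179.   39.] [ 453. -189.   12.] [ 489. -168.   66.]
ore_center 0.9 [358. 251.] [555. -55.  78.] [537. -72.  52.] [573. -38. 104.]
vanadinite_center 0.55 [341. 147.] [537.  46.  81.] [519.  29.  56.] [554.  64. 105.]
aragonite_center 0.57 [445. 186.] [634.   8.  77.] [617. -10.  51.] [652.  25. 103.]
aragonite_center 0.52 [314. 353.] [ 478. -243.    5.] [ 421. -248.    1.] [ 535. -238.    9.]
side magnet_center 0.51 [534.  56.  76.]
side fluorite 0.62 [ 581. -264.   21.]
scene magnet_center 0.46 [ 485. -269.   22.]
t 70.55 pos [516.3   8.1 190.9] yawY 0.0 w 62.2 ff 0.0 units [ -0.46 -25.79   9.61]
```

View pics/sp.png

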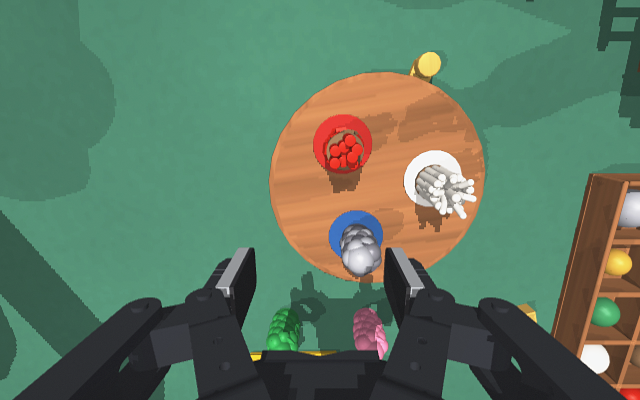

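View pics/e_scene.png

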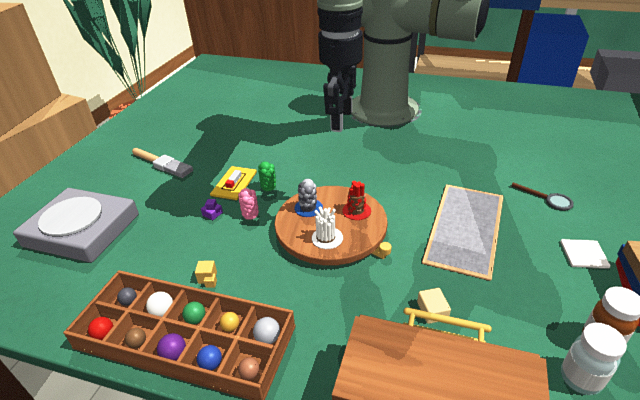

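Both views show all three specimens upright and centred on their own seats: ore on blue (355,240), vanadinite on red (342,150) and aragonite on white (436,183). In the scene view, the magnet lies on its board at (235,180), the fluorite is in place at (211,210), and the robot is clear.

```bash
python3 -c "
from station import ctrl
print(ctrl.job_done())"
```

```text
the job is handed in; nothing more can be done
None
```

I handed the job in at about 70 s: by the last pictures the three specimens stand upright on their own seats, the magnet lies in its outline and the fluorite is in place; the station returned no verdict.

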